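# Drift the hand press's foot into line and drop in its bolt

### The arm

A 6-joint arm with a two-finger parallel gripper is mounted at the origin on the work surface. World frame = base frame: x ahead of the robot, y to its left, z up, the work surface at z = 0. Lengths are in m, angles in degrees, forces in N, time in s.
With the tool pointing down it reaches from about 0.25 to 0.85 m from the base axis. Payload 12.5 kg.
Tool frame: the origin (TCP) lies at the very end of the fingers, on their centre line; the grasp point (between the pads) lies 19 mm behind it; y points along the fingers, z is the direction in which the jaws open and shut, and the axes are right-handed (so a half turn about y gives the same grasp; the last joint's range is limited). The gripper opens to 93 mm and grips with 3 to 60 N. Pads are 15 mm wide; open, the fingers measure 128 mm over their backs; the gripper's body (75 mm by 188 mm) begins 65 mm behind the grasp point.
Start: joints at [-72.8, 20.094, 94.641, -0, 65.266, -4.847], TCP at [0.206, -0.51, 0.219] pointing down, gripper open.
Joint ranges: [-157.81, 157.81], [-45, 120.19], [0.68, 151.7], [-89.99, 269.99], [4.06, 180], [-164.3, 164.3]. Speed limits (degrees/s): [127.2, 127.2, 159.86, 180, 180, 180].

### API

Orientations are given as a 3x3 rotation matrix whose columns are the frame's x, y, z axes.
In Python, from workcell import sense, capture, job_done gives the robot as it stands. The module is installed in compiled form; this text tells all that it offers.
- The arm moves only by the tool jog_arm, never from a script. Its argument "series" is one flat list of numbers, 7 for each row, row after row: the shift along the tool's x, y, z in mm, then the turn, a rotation vector about the tool's x, y, z in rad, then the finger opening in mm, from 0 to 93. A call has 1 to 20 rows; each row is the pose to reach, as a shift and turn from the pose commanded when the call began, along the tool's axes at that moment; what a row does not reach only later rows make up. A row lasts 1/12 s, in which the tool goes at most 41.7 mm and 7.16 degrees, less where a joint would pass 70% of its speed; a pose out of reach is approached as far as the arm can. A call with a gripper value outside its range is refused whole. The fingers move at their own pace and stop on an object; the grip force is fixed at half the most. Time passes only in rows, so rows that repeat a pose let the fingers close. It gives the time, the measured TCP pose, the force and the opening at its end, in the units of the state.
- sense(): the state, without advancing time (a new reading comes with each control period).
- capture(name): name is "side" or "top" or "wrist"; returns a dict with "frame" (420x560x3 uint8, red, green, blue), "range_z" (420x560 float32, m along the optical axis (not along the pixel's ray), 0 where there is no reading), "mtx" (3x3 intrinsics, pixels), "rvec" (rotation vector, rad) and "tvec" (3), from world to camera coordinates, as OpenCV has them. Camera axes: x right, y down, z forward; pixel columns grow to the right and rows downward; lengths in m; the calibration is good to about 2 mm. A picture is of the moment at which its call begins.
- job_done(): hands the job in, once; it reports no verdict.
The state is a dict: "time_s": time; "joints": joint angles; "dq": joint speeds; "joint_torque": joint torques, N m; "eef_pos": TCP position; "orientation": TCP orientation; "force": force on the tool from outside, world axes, zero at the start; "moment": the same for the moment, N m; "gripper_width": opening from 0.0 (shut) to 1.0 (fully open).
Only numpy, scipy, OpenCV 4.12 (cv2) and the standard library are available. Lean on these libraries where they do the work, as an engineer would, in place of code of your own. Each camera call takes 0.05 s, during which the arm holds its last target. There are 200 camera calls.

### The job

The hand press has swung about the one bolt that still holds its foot, so the foot's free hole no longer lines up with the hole in the board beneath. Pick the tapered drift from the rack and ease it down through both holes to its collar, so that it levers the foot into line - gently, by feel, without forcing it and without shoving the press by hand - then draw it out and stand it back in the rack. Put the thick knurled-head bolt through both holes in its place until the head sits flat on the foot, and leave everything else where it is.

Things in the scene. Friction and masses are not known exactly. Their poses are not given: they have to be found in the camera images.
- foot_end (a point): Middle of the free end's edge of the press's foot, at its top face (68 mm above the table). The foot is a grey cast bar 10 mm thick, 58 wide, 246 long, lying on the board. x across the foot, y along it and out of this end, z up. Its free bolt hole, 14 mm across, right through, is 23 mm back (y = -23 mm) and up to 3 mm to either side of the centre line (x = 0).
- pivot (a point): Top of the foot at the hex bolt that still holds its other end, 200 mm along -y from the free hole. The whole press (3.6 kg, its top 305 mm above the table, column midway between the holes, nothing tall within 50 mm of either) turns about it, stiffly: it stays where it is left and gives when pushed sideways with about 12 N at the free hole.
- board: Plywood mounting board, fixed: 170 mm (x) by 300 (y), 18 thick on 40 mm battens, top face 58 mm above the table, free space below. Origin on the table under its middle. Its own 14 mm through hole, drilled by hand, is at y = +100 mm, within 3 mm of x = 0; the pivot bolt at y = -100, x = 0. The foot's hole starts 8 to 10 mm off it to -x: only a slot about 5 mm wide is open through both.
- drift_mid (a point): Middle of the grip of the tapered drift, a round steel tool standing tip down in a rack hole. From this point: grip 20 mm in diameter, 31 mm down and up, with a cap 26 mm wide, 8 high on top; collar 25 mm wide, its underside 35 mm below; shank 12.6 mm wide for 20 mm; then a taper of 42 mm to a 4 mm tip, 97 mm below. z up along it. 0.16 kg. In the rack this point is 110 mm above the table.
- drift_tip (a point): Tip of the drift. Its taper wedges the foot over when pushed down with some 8 to 18 N, if it may shift sideways to the middle of the board's hole as it sinks; above 50 N between it and the press or the board it is being forced. The holes are in line when its full-width shank is in both; with the collar on the foot the tip is 6 mm above the table.
- bolt_mid (a point): Middle of the head of the thick steel bolt, standing in another rack hole: round knurled head 24 mm in diameter, 20 high, flat underside 10 mm below this point; shank 12 mm in diameter, 45 long, its end chamfered 3 mm down to 8. 0.11 kg. In the rack this point is 85 mm above the table. It passes when the holes are within 2 mm. Above 50 N on the press or board it is being forced.
- rack: Wooden tool rack, fixed: top board 60 mm (its x) by 252 (its y), 15 thick, top face 75 mm above the table, on two end legs, open in front and behind. Four 15 mm through holes at x = 0, y = -90, -30, +30, +90 mm, one tool in each, in any order. Origin on the table under its middle; z up.
- thin_bolt_mid (a point): Middle of the head of a thinner, shorter bolt (head 19 mm in diameter, 14 high; shank 8 mm, 30 long) standing in the rack. Leave it.
- punch_mid (a point): Middle of the grip of a straight pin punch (grip 16 mm in diameter, 60 long; pin 8 mm in diameter, no taper) standing in the rack, its top 139 mm above the table. Leave it.
- die_mid (a point): Middle of a small loose steel die, 24 mm in diameter and 26 high, standing on the board near the pivot end. Leave it.
- jar_mid (a point): Middle of a clear lidded bead jar, 63 mm in diameter and 74 high, on the table. Leave it.
- tape_mid (a point): Middle of a roll of paper tape, 84 mm in diameter and 19 high, lying on the table. Leave it.
- beadtray_mid (a point): Middle of a white compartment tray of beads, 80 by 130 mm and 22 high, on the table behind. Leave it.
Not all that is in view belongs to the job. What is shaped like the part that bears drift_mid but blue is not meant.

How it is judged:
By the outcome, as a careful person would: the job done as asked, in the order asked, and still so for the second after the job is handed in, with the robot touching nothing.
It also fails if it takes over 72 s, if anything falls off the work surface, if the arm or the gripper's body presses on something with over 40 N, if the wrist force passes 120 N, or if a joint passes its speed limit or range.

## Working session

There is one attempt and no reset: what is moved stays moved. The work goes in short steps, Python scripts to look and compute and a tool call to move; the robot and the scene stay as the last step left them, time stands still between calls to the robot, and variables do not carry over. Pictures are saved under pics/ and viewed, about 8 in all and at most 12, crops included, and the job is handed in when it is done.

Besides the shell and the picture viewer there is one more tool, called after "Emit:" in YAML: its name, and indented under it one key for each argument. jog_arm: Moves the arm, as the interface text tells. Its arguments: {"type":"object","properties":{"series":{"type":"array","items":{"type":"number"}}},"required":["series"]}

```bash
mkdir -p pics
cat > h.py <<'E'
import numpy as np, cv2
from workcell import sense, capture, job_done
def shot(n):
    c=capture(n); c['R']=cv2.Rodrigues(np.array(c['rvec'],float))[0]; c['t']=np.array(c['tvec'],float).reshape(3); c['K']=np.array(c['mtx'],float); return c
def cloud(c):
    z=c['range_z']; v,u=np.mgrid[:z.shape[0],:z.shape[1]]; K=c['K']
    P=np.stack([(u-K[0,2])/K[0,0]*z,(v-K[1,2])/K[1,1]*z,z],-1)
    W=(P-c['t'])@c['R']; W[z==0]=np.nan; return W
def onplane(c,u,v,h):
    d=c['R'].T@np.linalg.solve(c['K'],[u,v,1.]); o=-c['R'].T@c['t']; return o+d*(h-o[2])/d[2]
def proj(c,p):
    q=c['K']@(c['R']@np.array(p)+c['t']); return q[:2]/q[2]
def save(c,n,box=None,s=1):
    f=c['frame'][:,:,::-1]
    if box: f=f[box[1]:box[3],box[0]:box[2]]
    cv2.imwrite('pics/'+n,cv2.resize(f,None,fx=s,fy=s,interpolation=cv2.INTER_CUBIC))
E
python3 - <<'E'
from h import *
s=sense(); print(s)
a=shot('top');b=shot('side');
import pickle; pickle.dump((a,b),open('ab.pkl','wb'))
for c in(a,b): print(c['K'].tolist(),(-c['R'].T@c['t']).tolist(),c['R'].tolist())
save(a,'top.png',None,1.4);save(b,'side.png',None,1.4)
E
```

```text
{'time_s': 0.0, 'joints': array([-7.27973280e+01,  2.01234713e+01,  9.46760280e+01,  1.83249637e-05,
        6.52648156e+01, -4.84618382e+00]), 'dq': array([ 0.00501412, -0.0075193 ,  0.04728795,  0.00734604, -0.06995087,
        0.0210995 ]), 'joint_torque': array([ 1.50792774e-03, -4.97324145e+01, -2.85255289e+01,  6.99910498e-02,
        2.56767590e-02, -1.30261255e-04]), 'eef_pos': array([ 0.20640253, -0.50944251,  0.21811582]), 'orientation': array([[-9.26864159e-01, -3.31706626e-04,  3.75396752e-01],
       [-3.75396887e-01,  1.07237629e-03, -9.26863543e-01],
       [-9.51197971e-05, -9.99999370e-01, -1.11846878e-03]]), 'force': array([-0.42375922,  0.38669445,  0.16267066]), 'moment': array([ 0.03057023, -0.02629749,  0.05163006]), 'gripper_width': 0.99839984714763}
[[395.7730422143744, 0.0, 278.0438781383266], [0.0, 395.7730422143744, 207.08880546867914], [0.0, 0.0, 1.0]] [0.4814098612056594, -0.017859821723826986, 1.518563766958947] [[-0.0036404757582052527, -0.9999098508310814, -0.012924285172441628], [-0.9971787559355397, 0.004598939215115783, -0.07492248306713403], [0.0749751668694591, 0.012615069126261043, -0.9971056034261548]]
[[453.1407132873532, 0.0, 287.74713331014925], [0.0, 453.1407132873532, 210.4102756596531], [0.0, 0.0, 1.0]] [0.5223334744808281, -1.030536037328479, 0.8167044178295816] [[0.9983012680515178, -0.05786880984462292, 0.006766022014341084], [-0.027540526785939143, -0.5710334320930335, -0.8204647090621289], [0.051342941005406414, 0.8188846196377226, -0.5716571368658818]]
```

View pics/top.png

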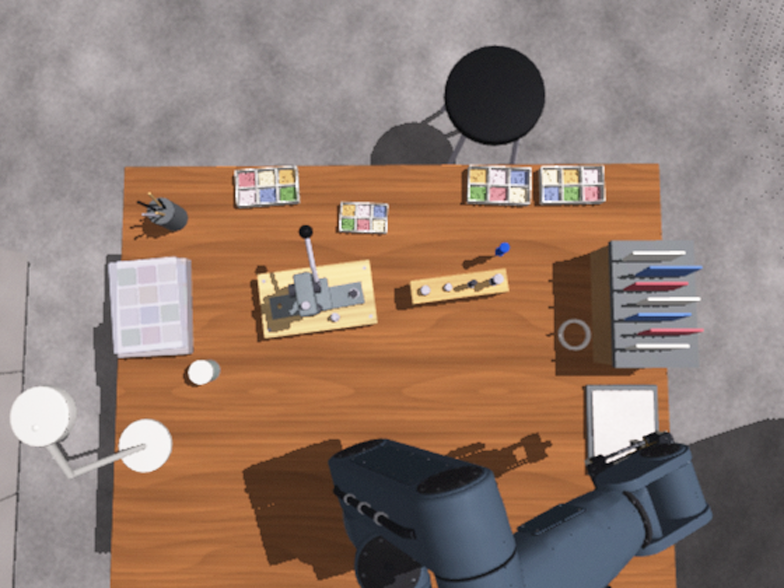

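View pics/side.png

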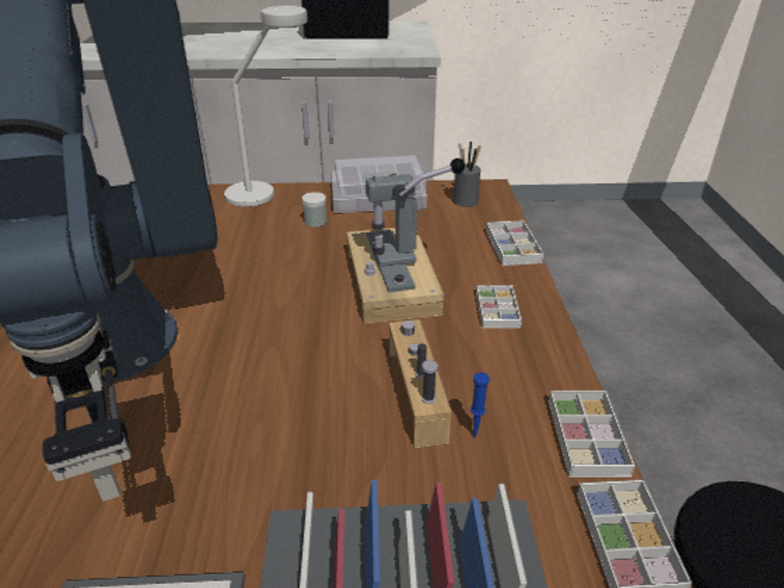

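The top view shows the rack at about (410–508, 270–305) and the press board at (258–377, 262–338). The free hole is at about (353, 293), on the rack side. In the side view the rack holds, from far to near: thick bolt (408,328), thin bolt (414,350), punch (421,360) and the steel drift with its wide cap (429,372). The blue lookalike at (480,400) stands outside the rack and is not meant. I'll measure these and confirm with a crop.

Run:
```python
from h import *
import pickle; a,b=pickle.load(open('ab.pkl','rb'))
W=cloud(a)
def reg(W,lo,hi,z0,z1):
    m=(W[...,0]>lo[0])&(W[...,0]<hi[0])&(W[...,1]>lo[1])&(W[...,1]<hi[1])&(W[...,2]>z0)&(W[...,2]<z1); return m
for n,c in(('top',a),('side',b)):
    W=cloud(c)
    # rough rack region from top pixels
    p0=onplane(a,405/1.4,310/1.4,.075);p1=onplane(a,515/1.4,262/1.4,.075)
    lo=np.minimum(p0,p1)-.01;hi=np.maximum(p0,p1)+.01
    m=reg(W,lo,hi,.068,.082); P=W[m]
    r=cv2.minAreaRect((P[:,:2]*1000).astype(np.float32)); print(n,'rack',r,np.median(P[:,2]),len(P))
    m=reg(W,lo,hi,.086,.2); Q=W[m]
    k,l=cv2.connectedComponents(m.astype(np.uint8))
    for i in range(1,k):
        q=W[l==i]; 
        if len(q)>3: print(' ',len(q),np.median(q,0).round(4),q[:,2].max().round(4),q[q[:,2]>q[:,2].max()-.006].mean(0).round(4))
    p0=onplane(a,250/1.4,345/1.4,.058);p1=onplane(a,385/1.4,255/1.4,.058)
    lo=np.minimum(p0,p1)-.01;hi=np.maximum(p0,p1)+.01
    m=reg(W,lo,hi,.05,.063); P=W[m]; r=cv2.minAreaRect((P[:,:2]*1000).astype(np.float32)); print(n,'board',r,np.median(P[:,2]))
    m=reg(W,lo,hi,.064,.073);P=W[m]; r=cv2.minAreaRect((P[:,:2]*1000).astype(np.float32)); print(n,'foot',r,len(P))
s1=cv2.resize(a['frame'][180:250,175:370,::-1],None,fx=4,fy=4,interpolation=cv2.INTER_CUBIC)
s2=cv2.resize(b['frame'][160:325,240:360,::-1],None,fx=4*195/480*1.0,fy=4*195/480,interpolation=cv2.INTER_CUBIC)
s2=cv2.resize(b['frame'][160:325,230:365,::-1],None,fx=1.9,fy=1.9,interpolation=cv2.INTER_CUBIC)
im=np.zeros((s1.shape[0]+s2.shape[0],s1.shape[1],3),np.uint8);im[:s1.shape[0]]=s1;im[s1.shape[0]:,:s2.shape[1]]=s2
cv2.imwrite('pics/crop1.png',im);print(im.shape)
```

```text
top rack ((599.5281372070312, -182.83102416992188), (60.30479431152344, 252.46458435058594), 7.187167167663574) 0.07360147699766227 941
  55 [ 0.61   -0.2685  0.1466] 0.1528 [ 0.6102 -0.2698  0.1494]
  26 [ 0.6021 -0.2097  0.1361] 0.1434 [ 0.6034 -0.2112  0.1408]
  16 [ 0.5958 -0.1514  0.0883] 0.0937 [ 0.5974 -0.1528  0.0915]
  36 [ 0.5884 -0.0934  0.0937] 0.1002 [ 0.5868 -0.0933  0.0962]
top board ((569.1897583007812, 192.53887939453125), (170.4161376953125, 301.2164306640625), 7.352557182312012) 0.05665463256847123
top foot ((565.7117919921875, 192.90057373046875), (155.6734161376953, 285.4725646972656), 9.214486122131348) 532
side rack ((601.0618896484375, -180.15408325195312), (60.83565139770508, 257.971923828125), 7.4181036949157715) 0.07449702906379574 1272
  63 [ 0.5897 -0.0972  0.094 ] 0.0976 [ 0.5899 -0.0935  0.0945]
  373 [ 0.6079 -0.2724  0.1242] 0.1505 [ 0.6129 -0.2716  0.1479]
side board ((570.6339111328125, 193.4900360107422), (171.18048095703125, 309.61749267578125), 7.347790241241455) 0.05740394917388829
side foot ((568.5590209960938, 199.3026580810547), (265.3353576660156, 111.08890533447266), 87.2468490600586) 477
(594, 780, 3)
```

View pics/crop1.png

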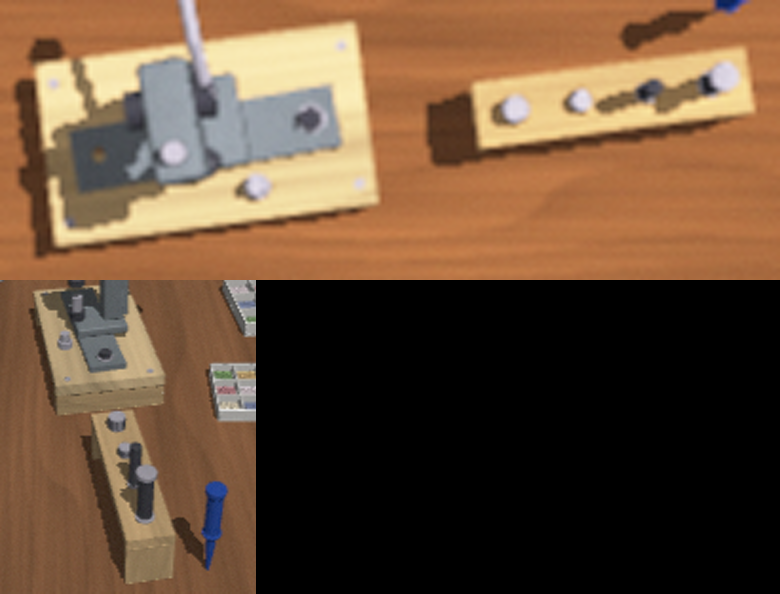

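The crop confirms it. At the rack, in crop pixels: thick bolt (515,108), thin bolt (580,100), punch (650,90) and steel drift with wide cap (722,77). I'll use the drift at the −y end. The foot's free hole is at (308,118). Next I'll move over the rack and look with the wrist camera.

```bash
cat >> h.py <<'E'
from scipy.spatial.transform import Rotation as Ro
def go(p,ang,s=None):
    "tool-axis shift mm and turn for a world TCP target, tool down, jaw axis at ang deg"
    s=s or sense(); R=np.array(s['orientation']); a=np.radians(ang)
    z=np.array([np.cos(a),np.sin(a),0]); y=np.array([0,0,-1.]); T=np.stack([np.cross(y,z),y,z],1)
    print('shift',(R.T@(np.array(p)-s['eef_pos'])*1000).round(1),'turn',Ro.from_matrix(R.T@T).as_rotvec().round(4),'F',np.round(s['force'],1),'t',s['time_s'])
E
python3 - <<'E'
from h import *
go([.60,-.24,.26],7.4)
import pickle; a,b=pickle.load(open('ab.pkl','rb'))
print(onplane(a,503/1.4,248/1.4,.1))
E
```

```text
shift [-466.   -41.7 -102.1] turn [ 8.0000e-04 -1.3151e+00 -7.0000e-04] F [-1.1  0.3 -0.5] t 0.1
[ 0.69500126 -0.29325356  0.1       ]
```

Emit:
jog_arm:
  series: [-466,-42,-102,0,-1.315,0,50,-466,-42,-102,0,-1.315,0,50,-466,-42,-102,0,-1.315,0,50,-466,-42,-102,0,-1.315,0,50,-466,-42,-102,0,-1.315,0,50,-466,-42,-102,0,-1.315,0,50,-466,-42,-102,0,-1.315,0,50,-466,-42,-102,0,-1.315,0,50,-466,-42,-102,0,-1.315,0,50,-466,-42,-102,0,-1.315,0,50,-466,-42,-102,0,-1.315,0,50,-466,-42,-102,0,-1.315,0,50,-466,-42,-102,0,-1.315,0,50,-466,-42,-102,0,-1.315,0,50,-466,-42,-102,0,-1.315,0,50,-466,-42,-102,0,-1.315,0,50,-466,-42,-102,0,-1.315,0,50]

```text
time_s: 1.52
eef_pos: [0.5993, -0.2412, 0.2607]
orientation: [[0.127, -0.0, 0.992], [-0.992, -0.0, 0.127], [-0.0, -1.0, -0.0]]
force: [-1.0, -0.7, -1.1]
gripper_width: 0.535
```

Run:
```python
from h import *
s=sense();print(s['eef_pos'],s['orientation'].round(4).tolist(),s['joints'].round(1))
c=shot('wrist');import pickle;pickle.dump((c,s),open('w1.pkl','wb'))
o=-c['R'].T@c['t'];print('cam',o,c['R'].round(3).tolist(),c['K'][0,0])
print(s['orientation'].T@(o-s['eef_pos']))
for p in([.6115,-.2705,.149],[.5885,-.0925,.095],[.60,-.1815,.075]):print(proj(c,p))
save(c,'w1.png')
```

```text
[ 0.59932721 -0.24117379  0.26069716] [[0.1271, -0.0001, 0.9919], [-0.9919, -0.0, 0.1271], [-0.0, -1.0, -0.0001]] [-26.   28.3  76.3  -0.   75.4 -33.3]
cam [ 0.58896005 -0.1647038   0.42725289] [[0.992, 0.127, -0.001], [0.122, -0.953, 0.277], [0.034, -0.275, -0.961]] 368.7072575998096
[-0.07716885 -0.16655502 -0.00058437]
[292.27191933 241.79901833]
[291.96633494  10.71814463]
[290.68586526 122.79475894]
```

View pics/w1.png

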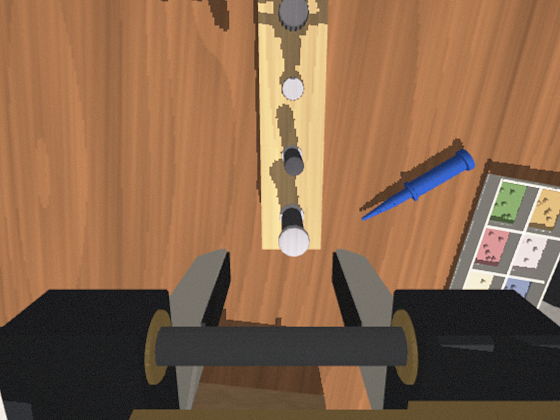

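The wrist view shows the drift's pale cap at (293,241), within about 1 px of where my estimate projects. The punch is at (292,160), the thin bolt at (292,89), the thick bolt at (292,12), and the blue lookalike lies on the table. I'll refine the drift position.

Run:
```python
from h import *
import pickle;c,s=pickle.load(open('w1.pkl','rb'))
W=cloud(c)
def ell(lo,hi,z0,z1,h):
    m=((W[...,0]>lo[0])&(W[...,0]<hi[0])&(W[...,1]>lo[1])&(W[...,1]<hi[1])&(W[...,2]>z0)&(W[...,2]<z1)).astype(np.uint8)
    cn=max(cv2.findContours(m,0,cv2.CHAIN_APPROX_NONE)[0],key=cv2.contourArea)
    P=np.array([onplane(c,*p[0],h)[:2] for p in cn])*1000
    (x,y),r=cv2.minEnclosingCircle(P.astype(np.float32)); A=np.c_[2*P,np.ones(len(P))]; f=np.linalg.lstsq(A,(P**2).sum(1),rcond=None)[0]
    print('fit',f[:2].round(1),'enc',round(x,1),round(y,1),round(r,1),'z',np.median(W[...,2][m>0]))
ell((.58,-.3),(.64,-.24),.143,.156,.149)
m=(abs(W[...,0]-.6)<.06)&(W[...,1]>-.32)&(W[...,1]<-.07)&(W[...,2]>.068)&(W[...,2]<.080)
P=W[m];print(cv2.minAreaRect((P[:,:2]*1000).astype(np.float32)),np.median(P[:,2]))
go([.612,-.271,.2],7.4)
```

```text
fit [ 612.1 -269.8] enc 612.3 -269.6 13.4 z 0.1494112547039057
((602.3510131835938, -193.34817504882812), (60.16673278808594, 229.0835418701172), 7.3280930519104) 0.07562659037078073
shift [31.3 60.7  8.7] turn [ 0.0001 -0.0015  0.    ] F [-0.5 -0.3 -0.1] t 1.5667
```

Emit:
jog_arm:
  series: [30,30,9,0,0,0,50,30,60,9,0,0,0,50,30,90,9,0,0,0,50,30,120,9,0,0,0,50,30,145,9,0,0,0,50,30,160,9,0,0,0,50,30,166,9,0,0,0,50,30,166,9,0,0,0,50,30,166,9,0,0,0,10,30,166,9,0,0,0,10,30,166,9,0,0,0,10,30,166,9,0,0,0,10,30,166,9,0,0,0,10,30,166,9,0,0,0,10]

```text
time_s: 2.73
eef_pos: [0.6133, -0.2691, 0.0956]
orientation: [[0.129, 0.001, 0.992], [-0.992, -0.001, 0.129], [0.001, -1.0, 0.001]]
force: [-1.5, -0.2, 4.6]
gripper_width: 0.27
```

Emit:
jog_arm:
  series: [0,0,0,0,0,0,10,0,0,0,0,0,0,10,0,0,0,0,0,0,10,0,0,0,0,0,0,10]

```text
time_s: 3.07
eef_pos: [0.6133, -0.2691, 0.0955]
orientation: [[0.129, 0.001, 0.992], [-0.992, -0.001, 0.129], [0.001, -1.0, 0.001]]
force: [-1.3, -0.1, 5.9]
gripper_width: 0.27
```

The width reads 25 mm rather than the grip's 20 mm, so the fingers are probably riding on the cap. I'll reopen, go lower and regrip.

Emit:
jog_arm:
  series: [0,0,0,0,0,0,45,0,0,0,0,0,0,45,0,0,0,0,0,0,45,0,7,0,0,0,0,45,0,13,0,0,0,0,45,0,13,0,0,0,0,10,0,13,0,0,0,0,10,0,13,0,0,0,0,10,0,13,0,0,0,0,10,0,13,0,0,0,0,10,0,13,0,0,0,0,10,0,13,0,0,0,0,10]

```text
time_s: 4.07
eef_pos: [0.6129, -0.2689, 0.0816]
orientation: [[0.129, -0.0, 0.992], [-0.992, 0.0, 0.129], [-0.0, -1.0, -0.0]]
force: [0.3, 0.8, -1.6]
gripper_width: 0.235
```

Run:
```python
from h import *
s=sense();print(s['eef_pos'],s['gripper_width']*93,s['force'])
c=shot('wrist');save(c,'w2.png')
b=shot('side');p=proj(b,[.612,-.27,.1]).astype(int);print(p)
i=b['frame'][p[1]-60:p[1]+60,p[0]-75:p[0]+75,::-1];cv2.imwrite('pics/s2.png',cv2.resize(i,None,fx=4,fy=4,interpolation=cv2.INTER_CUBIC))
```

```text
[ 0.61286101 -0.26886563  0.08164691] 21.825110387749966 [ 0.29942648  0.84830362 -1.64916325]
[305 276]
```

View pics/s2.png

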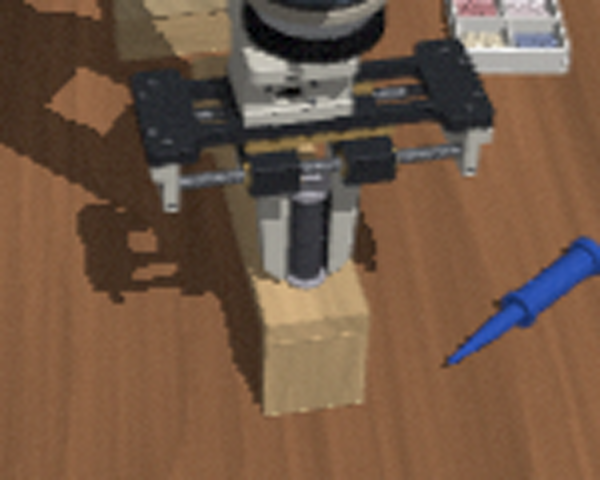

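The side crop shows the pads on the grip just above the pale collar (305,275) and the cap between the finger roots (315,180). I'll let it settle and then lift.

Emit:
jog_arm:
  series: [0,0,0,0,0,0,10,0,0,0,0,0,0,10,0,0,0,0,0,0,10,0,0,0,0,0,0,10,0,-5,0,0,0,0,10,0,-10,0,0,0,0,10,0,-10,0,0,0,0,10]

```text
time_s: 4.75
eef_pos: [0.6135, -0.2692, 0.0931]
orientation: [[0.129, 0.002, 0.992], [-0.992, -0.001, 0.129], [0.001, -1.0, 0.002]]
force: [0.1, 0.3, -0.9]
gripper_width: 0.232
```

Emit:
jog_arm:
  series: [0,-30,0,0,0,0,10,0,-65,0,0,0,0,10,0,-100,0,0,0,0,10,0,-130,0,0,0,0,10,-30,-130,1,0,0,0,10,-60,-130,2,0,0,0,10,-95,-130,2,0,0,0,10,-130,-130,2,0,0,0,10,-165,-130,2,0,0,0,10,-200,-130,2,0,0,0,10,-225,-130,3,0,0,0,10,-240,-130,3,0,0,0,10,-240,-130,3,0,0,0,10,-240,-130,3,0,0,0,10]

```text
time_s: 5.92
eef_pos: [0.5852, -0.0306, 0.2219]
orientation: [[0.13, 0.001, 0.992], [-0.992, -0.0, 0.13], [0.0, -1.0, 0.0]]
force: [0.1, -0.0, -1.1]
gripper_width: 0.235
```

Run:
```python
from h import *
s=sense();print(s['eef_pos'],s['gripper_width']*93,s['force'])
c=shot('wrist');import pickle;pickle.dump((c,s),open('w3.pkl','wb'))
save(c,'w3.png',None,1.4)
o=-c['R'].T@c['t'];print('cam',o)
for n in('top','side'):
    b=shot(n);W=cloud(b);d=np.linalg.norm(W-o,axis=-1);print(n,'min dist to camera pos',np.nanmin(d)); q=W[d<.06]; print(q[:5].round(3))
    m=(abs(W[...,0]-.58)<.09)&(W[...,1]>.08)&(W[...,1]<.3)&(W[...,2]>.1)&(W[...,2]<.33)
    P=W[m];yb=(P-[.57,.193,0])@np.array([.128,-.992,0]);
    for z0 in(.1,.15,.2,.25,.29): k=(P[:,2]>z0)&(P[:,2]<z0+.05); print(z0,k.sum(), (np.sort(yb[k])[-3:] if k.any() else 0))
```

```text
[ 0.58518217 -0.03060005  0.22189706] 21.890371472680545 [ 0.10806658 -0.04026397 -1.13478275]
cam [0.57452183 0.04587646 0.38839795]
top min dist to camera pos 0.05614715446732684
[[ 0.549 -0.003  0.396]
 [ 0.549 -0.006  0.395]
 [ 0.546 -0.003  0.396]
 [ 0.546 -0.006  0.395]
 [ 0.543 -0.003  0.394]]
0.1 6 [0.0110383  0.01248834 0.01350931]
0.15 2 [0.00325007 0.01469416]
0.2 85 [0.03650348 0.03652038 0.0365595 ]
0.25 528 [0.03549558 0.03571032 0.03575066]
0.29 0 0
side min dist to camera pos 0.053200055415317665
[[0.547 0.001 0.395]]
0.1 62 [0.01271144 0.01337547 0.0138349 ]
0.15 111 [0.01703871 0.01799531 0.01873058]
0.2 73 [0.028099   0.02932995 0.03320023]
0.25 109 [0.03624308 0.03673271 0.03697658]
0.29 0 0
```

View pics/w3.png

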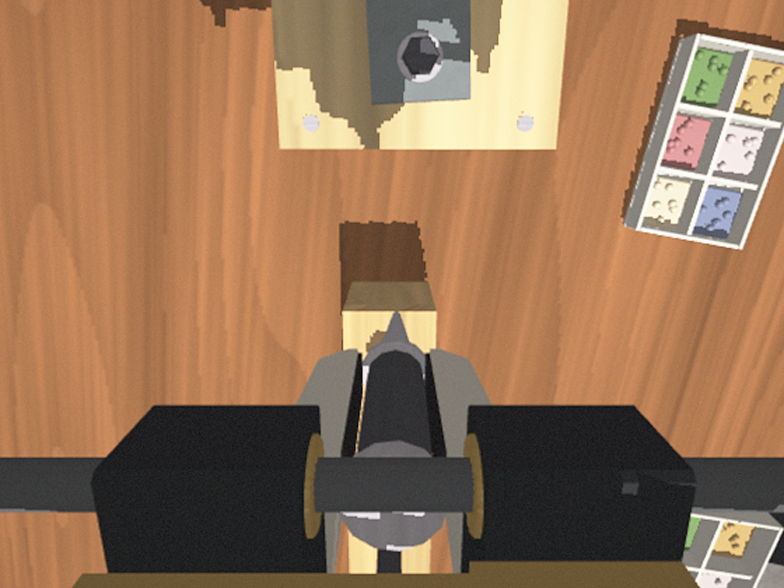

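The wrist view shows the foot hole at about (420,56) and the drift tip at (397,312), both in the ×1.4 image. The camera itself has no body, and the press stays 63 mm clear of the hole. Next I'll enlarge the hole and measure both.

Run:
```python
from h import *
import pickle;c,s=pickle.load(open('w3.pkl','rb'))
f=c['frame'][:,:,::-1]
i1=cv2.resize(f[18:82,264:336],None,fx=8,fy=8,interpolation=cv2.INTER_CUBIC)   # hole
i2=cv2.resize(f[215:255,268:300],None,fx=6,fy=6,interpolation=cv2.INTER_CUBIC)
im=np.zeros((512,576+192,3),np.uint8);im[:,:576]=i1;im[:240,576:]=i2;cv2.imwrite('pics/c3.png',im)
print('tip',onplane(c,284,223,.1533),'TCP',s['eef_pos'])
W=cloud(c)
# board corners & foot corners
m=(W[...,2]>.052)&(W[...,2]<.0625)&(W[...,1]>.02);m=m.astype(np.uint8)
P=W[m>0];
ye=[];  # end edge of board & sides
bd=np.array([.128,-.992])
R=cv2.minAreaRect((P[:,:2]*1000).astype(np.float32));print('board part',R,np.round(cv2.boxPoints(R),1).tolist())
m=(W[...,2]>.064)&(W[...,2]<.074)&(W[...,1]>.02)
P=W[m];R=cv2.minAreaRect((P[:,:2]*1000).astype(np.float32));print('foot part',R,np.round(cv2.boxPoints(R),1).tolist(),np.median(P[:,2]))
for p in([300,40],):print(onplane(c,*p,.068))
```

```text
tip [ 0.58658423 -0.03094139  0.1533    ] TCP [ 0.58518217 -0.03060005  0.22189706]
board part ((583.9712524414062, 85.5735855102539), (170.8724822998047, 82.23151397705078), 7.4284820556640625) [[493.8999938964844, 115.30000305175781], [504.6000061035156, 33.79999923706055], [674.0, 55.79999923706055], [663.4000244140625, 137.39999389648438]]
foot part ((582.0106811523438, 97.99333953857422), (57.88637161254883, 54.44337463378906), 9.902602195739746) [[548.7999877929688, 119.80000305175781], [558.2000122070312, 66.19999694824219], [615.2000122070312, 76.19999694824219], [605.7999877929688, 129.8000030517578]] 0.06867364237147153
[0.58337465 0.09533219 0.068     ]
```

View pics/c3.png

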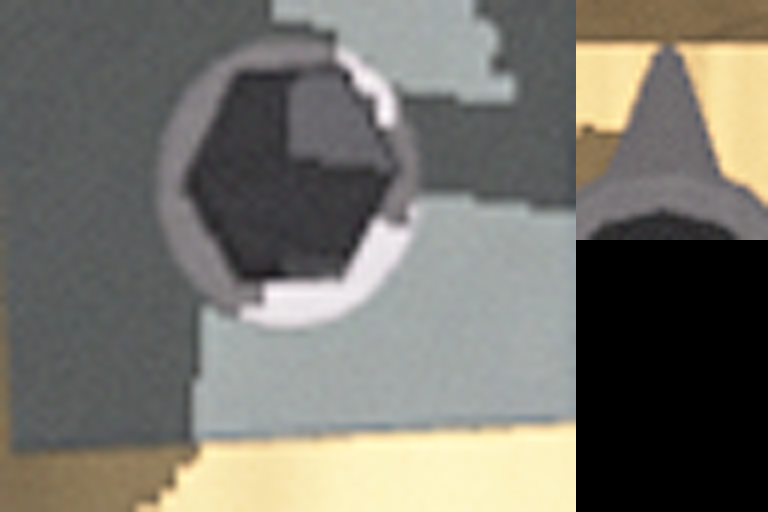

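That is not a hole. The crop shows a hex bolt with washer, so the end nearest the rack is the pivot, which agrees with the die standing there. The free hole is the small dark-ringed spot at the far end, (98,153) in the first crop, so board +y is world +y. I'll carry the drift around the robot side of the press and look there.

Emit:
jog_arm:
  series: [-98,-38,-123,0,0,0,10,-98,-38,-123,0,0,0,10,-98,-38,-123,0,0,0,10,-98,-38,-123,0,0,0,10,-346,-38,-91,0,0,0,10,-346,-38,-91,0,0,0,10,-346,-38,-91,0,0,0,10,-346,-38,-91,0,0,0,10,-346,-38,-91,0,0,0,10,-346,-38,-91,0,0,0,10,-346,-38,-91,0,0,0,10,-317,-38,13,0,0,0,10,-317,-38,13,0,0,0,10,-317,-38,13,0,0,0,10,-317,-38,13,0,0,0,10,-317,-38,13,0,0,0,10]

```text
time_s: 7.4
eef_pos: [0.5584, 0.2839, 0.2588]
orientation: [[0.126, -0.001, 0.992], [-0.992, -0.001, 0.126], [0.0, -1.0, -0.001]]
force: [-0.4, -0.3, -0.3]
gripper_width: 0.237
```

Run:
```python
from h import *
s=sense();print(s['eef_pos'],s['gripper_width']*93,s['force'],s['joints'].round(1))
c=shot('wrist');import pickle;pickle.dump((c,s),open('w4.pkl','wb'))
print('holes expected',proj(c,[.557,.292,.058]))
f=c['frame'][:,:,::-1]; cv2.imwrite('pics/w4.png',cv2.resize(f[0:320,180:420],None,fx=2,fy=1.9,interpolation=cv2.INTER_CUBIC)) if 0 else cv2.imwrite('pics/w4.png',cv2.resize(f[0:240,140:440],None,fx=2.5,fy=2.5,interpolation=cv2.INTER_CUBIC))
import pickle
for cc in pickle.load(open('ab.pkl','rb')):
    W=cloud(cc);m=(abs(W[...,0]-.58)<.09)&(W[...,1]>.08)&(W[...,1]<.35)&(W[...,2]>.09)&(W[...,2]<.33)
    P=W[m];yb=(P-[.57,.193,0])@np.array([-.128,.992,0])
    for z0 in(.09,.13,.2,.25):k=(P[:,2]>z0)&(P[:,2]<z0+.06); print(z0,np.sort(yb[k])[-3:])
W=cloud(c)
m=(W[...,2]>.052)&(W[...,2]<.0625)&(W[...,1]>.2)
P=W[m];R=cv2.minAreaRect((P[:,:2]*1000).astype(np.float32));print('board part',R,np.round(cv2.boxPoints(R),1).tolist(),np.median(P[:,2]))
m=(W[...,2]>.065)&(W[...,2]<.073)&(W[...,1]>.23)&(abs(W[...,0]-.555)<.06)
P=W[m];R=cv2.minAreaRect((P[:,:2]*1000).astype(np.float32));print('foot part',R,np.round(cv2.boxPoints(R),1).tolist(),np.median(P[:,2]))
```

```text
[0.55835369 0.28392451 0.25876876] 22.021413034872477 [-0.37724593 -0.34730738 -0.32325566] [22.7 26.2 79.7 -0.  74.1 15.5]
holes expected [281.6099093  173.67146114]
0.09 [-0.00936366 -0.00814996 -0.0072835 ]
0.13 [-0.0147498]
0.2 [0.03492314 0.03539329 0.0358675 ]
0.25 [0.03452572 0.03456789 0.03539329]
0.09 [0.01599195 0.01614834 0.01833183]
0.13 [0.01599195 0.01613692 0.01614834]
0.2 [0.03537761 0.03608933 0.03853535]
0.25 [0.03537761 0.03608933 0.03853535]
board part ((560.3489379882812, 265.9049072265625), (170.6070098876953, 153.916748046875), 7.187758922576904) [[466.1000061035156, 331.6000061035156], [485.29998779296875, 178.89999389648438], [654.5999755859375, 200.1999969482422], [635.4000244140625, 352.8999938964844]] 0.05863357336482469
foot part ((558.1134643554688, 271.972412109375), (72.4896469116211, 87.4215087890625), 10.234036445617676) [[514.7000122070312, 308.5], [530.2000122070312, 222.5], [601.5, 235.39999389648438], [586.0, 321.3999938964844]] 0.0686373782404592
```

View pics/w4.png

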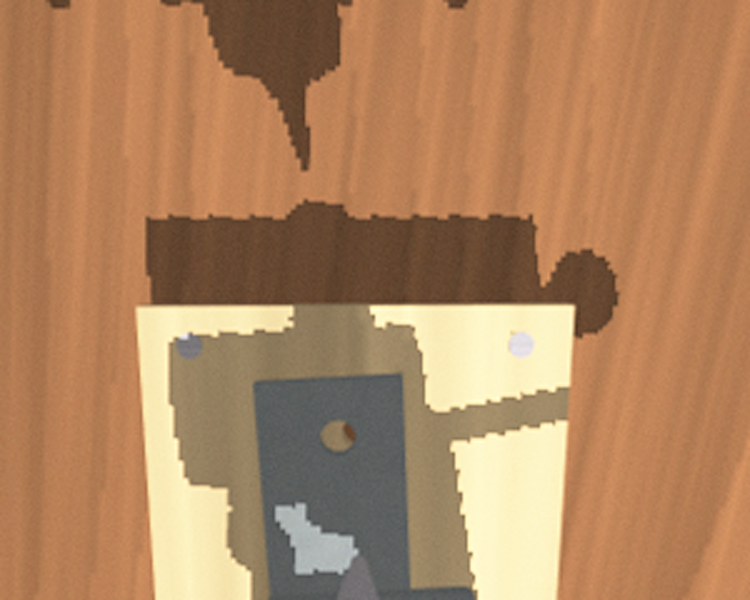

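This shows the free hole at crop (338,435). A dark open sliver sits on its right (+x) side at (348,432), and the drift tip is at (357,555). Next I'll measure the hole and sliver edges and the tip at subpixel level.

Run:
```python
from h import *
import pickle;c,s=pickle.load(open('w4.pkl','rb'))
f=c['frame'].astype(int)
print('R-B rows 166..182, cols 264..286')
for v in range(166,183): print(v,' '.join('%4d'%(f[v,u,0]-f[v,u,2]) for u in range(264,288)),'|',' '.join('%3d'%f[v,u,1] for u in range(272,286)))
for v in range(218,232,2): print(v,' '.join('%4d'%f[v,u].sum() for u in range(272,296)), c['range_z'][v,282:285])
W=cloud(c);print(W[226,283],W[230,283],'tip',onplane(c,283,222,.1902),s['eef_pos'])
```

```text
R-B rows 166..182, cols 264..286
166   -2   -2   -2   -2   -1   -2   -3   -1   -3   -4   -6   -1   -2    0   -2   -4   -2   -2   -1   -4   -1   -2   -6   -3 |  94  98  97  94  95  92  97  89  92  93  89  91  92  96
167   -1   -2   -5   -3   -4   -3   -5   -3   -4   -4    2    2    1   -1   -3   -2   -5   -1   -2   -2   -1   -4   -5   -3 |  92  89  95 101  96  96  96  96  98  95  96  93  95  96
168   -4   -1   -1   -2   -2   -4   -7    8   16   27   30   34   31   21    9   -7   -3   -3    0   -3    0   -5   -1   -5 | 103 107 110 116 112 108  98  94  94  98  98  93  96  92
169   -1   -1   -5   -2   -3   -5    7   28   45   56   53   56   57   49   36   13   -2   -4   -2    0   -4   -1   -2   -3 | 118 124 128 126 130 116  88  84  93  95  93  92  96  96
170   -3   -1   -7   -6   -6    7   35   48   52   55   54   53   52   53   57   46   16   -1   -1   -5   -5   -2   -2   -2 | 122 123 127 127 127  97  70  72  84  94  98  94  96  94
171   -2   -1   -2   -3    1   30   51   52   51   51   52   51   49   53   55   55   45    9   -2   -3   -2   -6   -4   -4 | 124 123 122 125 124  87  67  68
[... 2583 characters left out ...]
 292  280  273  284  289  304  297  280  297 [0.24037746 0.24013376 0.24038115]
226  549  548  533  554  549  544  560  496  371  333  337  338  347  344  333  308  284  275  287  289  285  295  293  279 [0.23471917 0.23464419 0.23552883]
228  450  458  450  526  572  400  279  311  335  339  342  335  336  329  346  326  293  281  277  284  276  282  291  287 [0.23000744 0.22987872 0.22907758]
230  277  282  279  270  279  284  314  346  338  335  332  336  348  351  342  344  313  288  272  276  279  281  283  279 [0.22344194 0.22454263 0.22561336]
[0.55868094 0.28565988 0.2028708 ] [0.5585268  0.28655921 0.21312255] tip [0.5589156  0.28420435 0.1902    ] [0.55835369 0.28392451 0.25876876]
```

```bash
cat > fit.py <<'E'
from h import *
from scipy.optimize import minimize
def holefit(c,u0,v0,n=14,sl=None):
    "foot-hole and board-hole centres from the foreground (not-grey) and dark masks"
    f=c['frame'].astype(float); U,V=np.meshgrid(np.arange(u0-n,u0+n+1),np.arange(v0-n,v0+n+1)); F=f[V,U]
    warm=np.clip((F[...,0]-F[...,2])/46,0,1); dark=np.where(warm>.5,np.clip((122-F[...,1])/50,0,1),0)
    S=4; k=(np.arange(S)+.5)/S-.5
    d=lambda h:np.array([[[onplane(c,u+a,v+b,h)[:2]*1000 for b in k for a in k] for u in range(u0-n,u0+n+1)] for v in range(v0-n,v0+n+1)])
    p=[d(.068),d(.058),d(.040)]
    sg=lambda q,o:1/(1+np.exp(-(7-np.linalg.norm(q-o,axis=-1))/.2))
    def cost(x):
        A=sg(p[0],x[:2]);B=A*sg(p[1],x[:2])*sg(p[1],x[2:])*sg(p[2],x[2:])
        return ((A.mean(-1)-warm)**2).sum()+1.5*((B.mean(-1)-dark)**2).sum()
    c0=onplane(c,u0,v0,.068)[:2]*1000
    best=min((minimize(cost,[*c0,c0[0]+dx,c0[1]+dy],method='Nelder-Mead',options=dict(maxiter=600)) for dx in(7,9) for dy in(0,2)),key=lambda r:r.fun)
    return best.x,best.fun
E
python3 - <<'E'
from fit import *
import pickle;c,s=pickle.load(open('w4.pkl','rb'))
x,e=holefit(c,275,174);print(x.round(2),e)
x=np.array(x);ex=np.array([.992,.127]);ey=np.array([-.127,.992]);d=x[2:]-x[:2];print('offset in board x,y',d@ex,d@ey)
E
```

```text
[550.05 292.51 558.54 292.49] 16.72048960194366
offset in board x,y 8.421338125750104 -1.10311788401099
```

Emit:
jog_arm:
  series: [-8.4,20,-3.6,0,0,0,10,-8.4,50,-3.6,0,0,0,10,-8.4,80,-3.6,0,0,0,10,-8.4,100,-3.6,0,0,0,10,-8.4,108,-3.6,0,0,0,10,-8.4,108,-3.6,0,0,0,10,-8.4,108,-3.6,0,0,0,10]

```text
time_s: 8.03
eef_pos: [0.5526, 0.2935, 0.1528]
orientation: [[0.129, 0.001, 0.992], [-0.992, 0.0, 0.129], [-0.0, -1.0, 0.001]]
force: [0.1, 0.6, 0.3]
gripper_width: 0.231
```

Run:
```python
from h import *
s=sense();print(s['eef_pos'],s['force'])
c=shot('wrist');import pickle;pickle.dump((c,s),open('w5.pkl','wb'))
u,v=proj(c,[.5543,.2921,s['eef_pos'][2]-.0686]);print('tip expected',u,v,'boardhole',proj(c,[.5585,.2925,.058]),'foothole',proj(c,[.5501,.2925,.068]))
u,v=int(u),int(v);print(u-40,v-40);cv2.imwrite('pics/w5.png',cv2.resize(c['frame'][v-40:v+40,u-40:u+40,::-1],None,fx=7,fy=7,interpolation=cv2.INTER_CUBIC))
```

```text
[0.55264762 0.29352843 0.15283732] [0.1409454  0.62736279 0.27307493]
tip expected 284.12782533972336 224.7034676782629 boardhole [289.51209765 213.62296813] foothole [278.16685409 216.22609735]
244 184
```

View pics/w5.png

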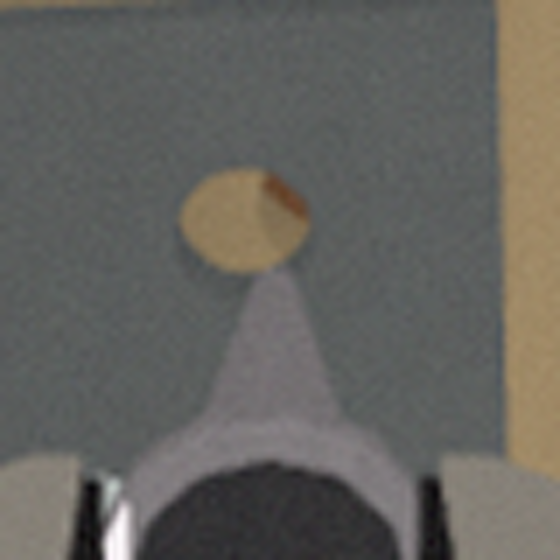

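Run:
```python
from fit import *
import pickle;c,s=pickle.load(open('w5.pkl','rb'))
x,e=holefit(c,279,215,11);print(x.round(2),e)
f=c['frame'].astype(int)
for v in range(218,238,2): print(v,' '.join('%3d'%f[v,u,0] for u in range(272,298)),c['range_z'][v,283:286])
W=cloud(c); 
for v in(226,230,234):
  print(W[v,280:288].round(4)[[1,3,5]].tolist())
for i in range(4): s=sense();print(s['eef_pos'])
```

```text
[550.14 292.47 558.66 292.62] 62.532233975554846
218 139 146 143 142 143 146 145 141 143 146 138 132 133 131 127  97  86  88  94  93  90  88  90  96  93  86 [0.27880603 0.28072548 0.28270984]
220  98 126 142 147 143 145 145 146 149 147 147 148 131 103  83  82  85  94  91  90  93  90  93  91  93  87 [0.2744065  0.27501854 0.27417505]
222  83  84  84 105 122 125 130 128 126 130 128 103 102  92  81  87  93  90  96  92  93  90  94  90  91  91 [0.27197775 0.27143958 0.26961672]
224  85  86  85  84  86  85  79  79 104 114 114 118 120 113  95  89  93  89  89  87  92  92  90  93  88  91 [0.24109024 0.24167824 0.24313888]
226  92  93  86  86  84  87  85 102 112 113 117 115 112 114 110  98  89  91  89  92  89  91  93  90  91  88 [0.23559617 0.23665708 0.23616233]
228  93  92  90  92  89  88  97 112 114 116 114 114 113 117 115 102  91  85  91  89  88  87  90  89  92  92 [0.22865795 0.23003884 0.23065323]
230  90  90  90  94  93  89 107 115 114 113 116 115 112 113 113 114 100  91  87  91  90  93  89  95  91  93 [0.224457   0.22557546 0.22484457]
232  90  92  93  93  95 111 112 118 116 117 116 116 113 117 114 113 112  94  88  93  91  93  92  95  90  94 [0.21987134 0.21958919 0.21993464]
234  92  93  89  91 106 115 115 113 115 118 115 115 118 113 117 114 116 105  90  92  93  88  93  91  91  93 [0.21463738 0.21536943 0.21613051]
236  91  90  89 100 111 115 115 117 116 118 120 113 116 117 113 116 116 118 102  88  88  92  92  91  92  94 [0.20960622 0.21106188 0.21124016]
[[0.5518, 0.2952, 0.0971], [0.5531, 0.295, 0.096], [0.5544, 0.295, 0.0955]]
[[0.5516, 0.2962, 0.1075], [0.5529, 0.2963, 0.1072], [0.5541, 0.2963, 0.1069]]
[[0.5516, 0.2967, 0.1159], [0.5527, 0.2973, 0.1172], [0.5539, 0.2969, 0.1158]]
[0.55302026 0.29370162 0.1534169 ]
[0.55302026 0.29370162 0.1534169 ]
[0.55302026 0.29370162 0.1534169 ]
[0.55302026 0.29370162 0.1534169 ]
```

The tip needs about +1.4 mm in x to sit in the middle of the slot. I'll correct that and descend in small steps, watching the force.

Emit:
jog_arm:
  series: [0,0,1.4,0,0,0,10,0,8,1.4,0,0,0,10,0,16,1.4,0,0,0,10,0,22,1.4,0,0,0,10,0,26,1.4,0,0,0,10,0,28,1.4,0,0,0,10,0,30,1.4,0,0,0,10,0,30,1.4,0,0,0,10]

```text
time_s: 8.75
eef_pos: [0.5537, 0.2935, 0.1212]
orientation: [[0.129, -0.001, 0.992], [-0.992, -0.0, 0.129], [0.0, -1.0, -0.001]]
force: [-1.4, -0.2, -1.7]
gripper_width: 0.233
```

Emit:
jog_arm:
  series: [0,1.5,0,0,0,0,10,0,3,0.1,0,0,0,10,0,4.5,0.3,0,0,0,10,0,6,0.4,0,0,0,10,0,7,0.5,0,0,0,10,0,8,0.6,0,0,0,10,0,8,0.6,0,0,0,10]

```text
time_s: 9.33
eef_pos: [0.555, 0.2941, 0.1151]
orientation: [[0.129, 0.002, 0.992], [-0.992, 0.001, 0.129], [-0.001, -1.0, 0.002]]
force: [-4.9, -0.2, 11.0]
gripper_width: 0.236
```

Emit:
jog_arm:
  series: [0,1,0,0,0,0,10,0,2,0.1,0,0,0,10,0,3,0.2,0,0,0,10,0,4,0.3,0,0,0,10,0,5,0.4,0,0,0,10,0,6,0.5,0,0,0,10,0,6,0.5,0,0,0,10]

```text
time_s: 9.92
eef_pos: [0.5555, 0.2942, 0.1092]
orientation: [[0.129, 0.002, 0.992], [-0.992, 0.001, 0.129], [-0.001, -1.0, 0.002]]
force: [-4.2, -0.8, 12.3]
gripper_width: 0.235
```

Emit:
jog_arm:
  series: [0,1.2,0.1,0,0,0,10,0,2.4,0.2,0,0,0,10,0,3.6,0.3,0,0,0,10,0,4.8,0.4,0,0,0,10,0,6,0.6,0,0,0,10,0,7.2,0.7,0,0,0,10,0,8.4,0.8,0,0,0,10,0,9,0.9,0,0,0,10,0,9,0.9,0,0,0,10]

```text
time_s: 10.67
eef_pos: [0.5565, 0.2943, 0.1003]
orientation: [[0.129, 0.002, 0.992], [-0.992, 0.001, 0.129], [-0.001, -1.0, 0.002]]
force: [-4.4, -1.2, 12.6]
gripper_width: 0.235
```

Emit:
jog_arm:
  series: [0,1.2,0.1,0,0,0,10,0,2.4,0.2,0,0,0,10,0,3.6,0.3,0,0,0,10,0,4.8,0.4,0,0,0,10,0,6,0.6,0,0,0,10,0,7.2,0.7,0,0,0,10,0,8.4,0.8,0,0,0,10,0,9,0.9,0,0,0,10,0,9,0.9,0,0,0,10]

```text
time_s: 11.42
eef_pos: [0.5573, 0.2944, 0.0911]
orientation: [[0.129, 0.002, 0.992], [-0.992, 0.001, 0.129], [-0.001, -1.0, 0.002]]
force: [-3.5, -0.4, 10.5]
gripper_width: 0.236
```

Emit:
jog_arm:
  series: [0,1.2,0.1,0,0,0,10,0,2.4,0.2,0,0,0,10,0,3.6,0.3,0,0,0,10,0,4.8,0.4,0,0,0,10,0,6,0.6,0,0,0,10,0,7.2,0.7,0,0,0,10,0,8.4,0.7,0,0,0,10,0,9.5,0.7,0,0,0,10,0,9.5,0.7,0,0,0,10]

```text
time_s: 12.17
eef_pos: [0.558, 0.2944, 0.0814]
orientation: [[0.129, 0.002, 0.992], [-0.992, 0.001, 0.129], [-0.001, -1.0, 0.002]]
force: [-3.8, -0.0, 9.1]
gripper_width: 0.234
```

Emit:
jog_arm:
  series: [0,1,0.1,0,0,0,10,0,2,0.2,0,0,0,10,0,3,0.3,0,0,0,10,0,4,0.3,0,0,0,10,0,5,0.3,0,0,0,10,0,5,0.3,0,0,0,10]

```text
time_s: 12.67
eef_pos: [0.5582, 0.2945, 0.0763]
orientation: [[0.129, 0.001, 0.992], [-0.992, 0.001, 0.129], [-0.001, -1.0, 0.002]]
force: [-4.0, -1.4, 8.7]
gripper_width: 0.234
```

Emit:
jog_arm:
  series: [0,0.8,0,0,0,0,10,0,1.6,0,0,0,0,10,0,2.0,0,0,0,0,10,0,2.0,0,0,0,0,10]

```text
time_s: 13.0
eef_pos: [0.5582, 0.2945, 0.0744]
orientation: [[0.129, 0.002, 0.992], [-0.992, 0.001, 0.129], [-0.001, -1.0, 0.002]]
force: [-4.3, -0.3, 9.9]
gripper_width: 0.231
```

Run:
```python
from h import *
s=sense();print(s['eef_pos'],s['force'],s['moment'])
c=shot('wrist');import pickle;pickle.dump((c,s),open('w6.pkl','wb'))
u,v=proj(c,[.5585,.2925,.068]).astype(int);print(u,v)
W=cloud(c);
for vv in range(v-30,v+8,2): print(vv,c['frame'][vv,u+1],W[vv,u+1].round(4))
P=cv2.resize(c['frame'][v-60:v+60,u-75:u+75,::-1],None,fx=4,fy=4,interpolation=cv2.INTER_CUBIC);cv2.imwrite('pics/w6.png',P)
```

```text
[0.55822243 0.29449279 0.07444419] [-4.33276805 -0.29463635  9.88173178] [-0.1555422   0.53695342 -0.02445277]
282 264
234 [91 96 96] [0.5567 0.3089 0.0687]
236 [93 99 99] [0.5568 0.3079 0.0688]
238 [ 96 101  97] [0.557  0.3068 0.0686]
240 [95 98 98] [0.5571 0.3057 0.0685]
242 [113 109 111] [0.5572 0.305  0.0694]
244 [131 124 128] [0.5571 0.3053 0.0729]
246 [133 128 132] [0.5572 0.3045 0.0735]
248 [134 127 130] [0.5574 0.3033 0.0729]
250 [100  97  97] [0.5576 0.3018 0.072 ]
252 [59 57 56] [0.5575 0.3022 0.0753]
254 [51 51 50] [0.5575 0.3026 0.0788]
256 [53 54 55] [0.5575 0.3022 0.0802]
258 [57 56 60] [0.5575 0.302  0.0821]
260 [47 49 49] [0.5574 0.3027 0.086 ]
262 [54 54 54] [0.5574 0.3024 0.0875]
264 [54 56 55] [0.5574 0.3027 0.0904]
266 [50 50 53] [0.5573 0.3028 0.0928]
268 [56 54 57] [0.5573 0.3028 0.0947]
270 [55 50 51] [0.5574 0.3025 0.096 ]
```

View pics/w6.png

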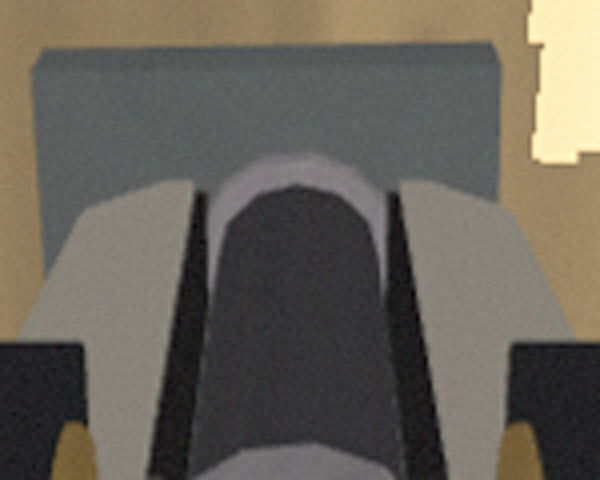

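The collar is down to the foot, with its top face at about 0.072–0.073 m at crop (300,170), and the foot end looks square with the board. I'll press slightly more to feel it seat.

Emit:
jog_arm:
  series: [0,0.5,0,0,0,0,10,0,1,0,0,0,0,10,0,1,0,0,0,0,10]

```text
time_s: 13.3
eef_pos: [0.5586, 0.2946, 0.0742]
orientation: [[0.129, 0.002, 0.992], [-0.992, 0.001, 0.129], [-0.001, -1.0, 0.003]]
force: [-5.1, 0.4, 17.4]
gripper_width: 0.235
```

Force rose to 17 N at the same height, so the collar is seated. Now I'll draw it out and go back around.

Emit:
jog_arm:
  series: [0,-3,0,0,0,0,10,0,-15,0,0,0,0,10,0,-40,0,0,0,0,10,0,-75,0,0,0,0,10,0,-110,0,0,0,0,10,0,-150,0,0,0,0,10,0,-185,0,0,0,0,10,0,-185,0,0,0,0,10]

```text
time_s: 13.97
eef_pos: [0.56, 0.2951, 0.2658]
orientation: [[0.129, 0.011, 0.992], [-0.992, 0.005, 0.129], [-0.003, -1.0, 0.011]]
force: [-0.9, 0.8, -0.5]
gripper_width: 0.237
```

Run:
```python
from fit import *
s=sense();print(s['eef_pos'],s['gripper_width'],s['force'])
c=shot('wrist');import pickle;pickle.dump((c,s),open('w7.pkl','wb'))
u,v=proj(c,[.558,.2925,.068]);print(u,v)
u,v=int(round(u)),int(round(v))
x,e=holefit(c,u,v,14);print(x.round(2),e)
W=cloud(c)
for vv in range(200,250,4): print(vv, c['range_z'][vv,280:286:2].round(4),W[vv,283].round(4))
i1=cv2.resize(c['frame'][v-30:v+30,u-37:u+37,::-1],None,fx=8,fy=8,interpolation=cv2.INTER_CUBIC);cv2.imwrite('pics/w7.png',i1)
```

```text
[0.56001476 0.29513657 0.26581769] 0.2374207289566477 [-0.86298851  0.83558908 -0.46788008]
277.164192096728 185.22608526019937
[556.6  293.05 558.63 292.67] 24.556391541929578
200 [0.3772 0.3751 0.3754] [0.5658 0.2782 0.0687]
204 [0.3778 0.3762 0.3765] [0.5663 0.2741 0.0694]
208 [0.3782 0.3777 0.3779] [0.5669 0.2697 0.0684]
212 [0.3799 0.379  0.3792] [0.5675 0.2655 0.0688]
216 [0.3807 0.381  0.3802] [0.568  0.2613 0.0688]
220 [0.3805 0.3819 0.3817] [0.5686 0.257  0.0687]
224 [0.2428 0.2404 0.2417] [0.5612 0.2964 0.2036]
228 [0.2301 0.2298 0.2284] [0.5609 0.2975 0.2151]
232 [0.2189 0.2185 0.2197] [0.5606 0.2984 0.225 ]
236 [0.2104 0.2099 0.2111] [0.5602 0.2998 0.2358]
240 [0.2021 0.2023 0.2023] [0.5602 0.2995 0.2415]
244 [0.1799 0.1804 0.1809] [0.5591 0.3052 0.2624]
248 [0.1817 0.1808 0.1805] [0.5592 0.3041 0.2648]
```

View pics/w7.png

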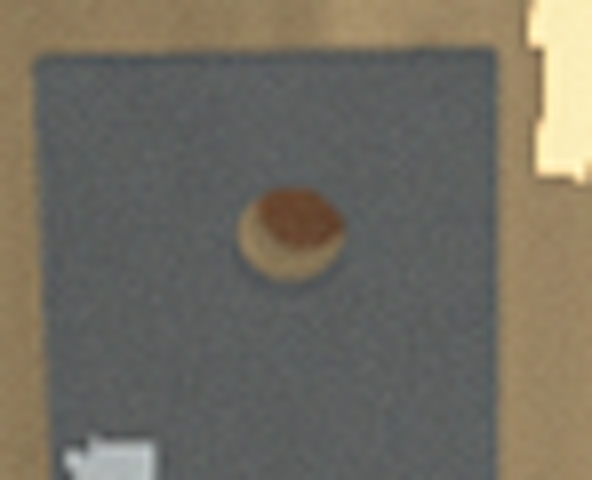

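The drift is out. The foot hole and board hole now nearly coincide: the open dark area fills most of the hole at crop (292,235), and the fit puts the residual at 2 mm or less. Back to the rack with the drift.

Emit:
jog_arm:
  series: [-19,0,-107,0,0,0,10,-19,0,-107,0,0,0,10,-19,0,-107,0,0,0,10,278,0,-145,0,0,0,10,278,0,-145,0,0,0,10,278,0,-145,0,0,0,10,278,0,-145,0,0,0,10,278,0,-145,0,0,0,10,278,0,-145,0,0,0,10,278,0,-145,0,0,0,10,278,0,-145,0,0,0,10]

```text
time_s: 14.93
eef_pos: [0.4489, -0.0048, 0.2564]
orientation: [[0.125, -0.001, 0.992], [-0.992, -0.001, 0.125], [0.001, -1.0, -0.002]]
force: [-0.0, 0.8, -1.4]
gripper_width: 0.238
```

Emit:
jog_arm:
  series: [288,0,127,0,0,0,10,288,0,127,0,0,0,10,288,0,127,0,0,0,10,288,0,127,0,0,0,10,288,0,127,0,0,0,10,288,0,127,0,0,0,10,288,0,127,0,0,0,10,288,0,127,0,0,0,10,288,0,127,0,0,0,10,288,0,127,0,0,0,10,288,0,127,0,0,0,10]

```text
time_s: 15.85
eef_pos: [0.6122, -0.2685, 0.2562]
orientation: [[0.129, -0.002, 0.992], [-0.992, 0.001, 0.129], [-0.001, -1.0, -0.001]]
force: [-0.0, 0.5, -0.6]
gripper_width: 0.234
```

Run:
```python
from h import *
s=sense();print(s['eef_pos'],s['orientation'].round(4).tolist(),s['force'])
go([.6131,-.269,.155],7.4,s)
c=shot('wrist');import pickle;pickle.dump((c,s),open('w8.pkl','wb'))
W=cloud(c)
# drift axis from visible surface: mid cols per row
for v in range(218,246,4):
    r=c['range_z'][v];u=np.where((r>.15)&(r<.26)&(abs(np.arange(560)-283)<40))[0]
    if len(u): print(v,u.min(),u.max(),W[v,int(u.mean())].round(4))
f=c['frame'][120:320,160:410,::-1];cv2.imwrite('pics/w8.png',cv2.resize(f,None,fx=3,fy=3,interpolation=cv2.INTER_CUBIC))
print(proj(c,[.6122,-.2697,.075]))
```

```text
[ 0.61224759 -0.26853091  0.25620125] [[0.1289, -0.0016, 0.9917], [-0.9917, 0.0011, 0.1289], [-0.0013, -1.0, -0.0014]] [-0.04202856  0.46370706 -0.61452664]
shift [  0.7 101.2   0.9] turn [ 0.0014  0.0001 -0.0013] F [-0.   0.5 -0.6] t 15.85
226 280 286 [ 0.6125 -0.2666  0.2007]
230 278 287 [ 0.6117 -0.2657  0.2112]
234 276 288 [ 0.6116 -0.2649  0.2205]
238 275 290 [ 0.6115 -0.2639  0.2299]
242 273 291 [ 0.6108 -0.2584  0.2502]
[281.83592969 187.284911  ]
```

View pics/w8.png

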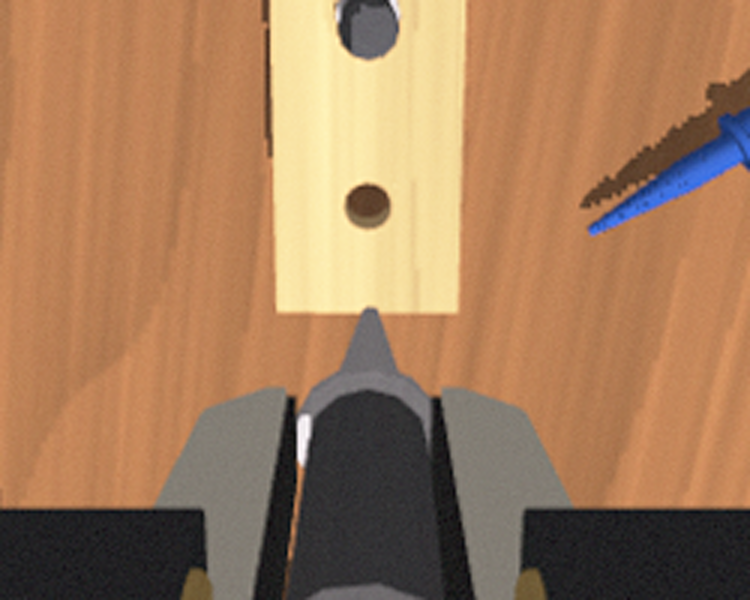

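The rack hole is at crop (368,206) and the drift tip at (370,310), so it needs about (+0.9, −1.2) mm. The blue lookalike is untouched. Lowering with that correction.

Emit:
jog_arm:
  series: [1.3,20,0.7,0,0,0,10,1.3,55,0.7,0,0,0,10,1.3,90,0.7,0,0,0,10,1.3,115,0.7,0,0,0,10,1.3,130,0.7,0,0,0,10,1.3,138,0.7,0,0,0,10,1.3,146,0.7,0,0,0,10,1.3,146,0.7,0,0,0,10]

```text
time_s: 16.57
eef_pos: [0.6133, -0.27, 0.1106]
orientation: [[0.129, -0.001, 0.992], [-0.992, 0.0, 0.129], [-0.001, -1.0, -0.001]]
force: [-0.0, -0.1, -2.6]
gripper_width: 0.234
```

Emit:
jog_arm:
  series: [0,6,0,0,0,0,10,0,12,0,0,0,0,10,0,18,0,0,0,0,10,0,23,0,0,0,0,10,0,26,0,0,0,0,10,0,28,0,0,0,0,10,0,28,0,0,0,0,10]

```text
time_s: 17.15
eef_pos: [0.6134, -0.2707, 0.0826]
orientation: [[0.129, -0.001, 0.992], [-0.992, 0.0, 0.129], [-0.0, -1.0, -0.0]]
force: [0.3, 0.2, -1.7]
gripper_width: 0.235
```

Emit:
jog_arm:
  series: [0,0.5,0,0,0,0,10,0,0.5,0,0,0,0,45,0,0.5,0,0,0,0,45,0,0.5,0,0,0,0,45,0,0.5,0,0,0,0,45,0,-20,0,0,0,0,45,0,-60,0,0,0,0,45,0,-100,0,0,0,0,45,0,-140,0,0,0,0,45,-60,-140,0,0,0,0,45,-180,-140,-1.7,0,0,0,45,-180,-140,-1.7,0,0,0,45,-180,-140,-1.7,0,0,0,45,-180,-140,-1.7,0,0,0,45,-180,-140,-1.7,0,0,0,45]

```text
time_s: 18.4
eef_pos: [0.5885, -0.0896, 0.2238]
orientation: [[0.132, 0.001, 0.991], [-0.991, 0.0, 0.132], [-0.0, -1.0, 0.001]]
force: [-0.5, -0.9, 0.2]
gripper_width: 0.482
```

Run:
```python
from h import *
s=sense();print(s['eef_pos'],s['gripper_width'])
c=shot('wrist');import pickle;pickle.dump((c,s),open('w9.pkl','wb'))
W=cloud(c)
m=((abs(W[...,0]-.5885)<.025)&(abs(W[...,1]+.0925)<.025)&(W[...,2]>.09)&(W[...,2]<.1)).astype(np.uint8)
cn=max(cv2.findContours(m,0,cv2.CHAIN_APPROX_NONE)[0],key=cv2.contourArea)
P=np.array([onplane(c,*p[0],.095)[:2] for p in cn])*1000
print('bolt',cv2.minEnclosingCircle(P.astype(np.float32)),np.median(W[...,2][m>0]))
t=shot('top');Wt=cloud(t)
m=(abs(Wt[...,0]-.612)<.03)&(abs(Wt[...,1]+.27)<.03)&(Wt[...,2]>.13)&(Wt[...,2]<.17);q=Wt[m];print('drift top',len(q),q.mean(0) if len(q) else 0)
save(t,'t9.png')
```

```text
[ 0.58851737 -0.08961089  0.22379298] 0.48230623562462765
bolt ((589.317138671875, -91.3499526977539), 12.708684921264648) 0.09551446954808887
drift top 0 0
```

Emit:
jog_arm:
  series: [0.5,30,0.6,0,0,0,45,0.5,65,0.6,0,0,0,45,0.5,95,0.6,0,0,0,45,0.5,110,0.6,0,0,0,45,0.5,110,0.6,0,0,0,45,0.5,110,0.6,0,0,0,45]

```text
time_s: 19.0
eef_pos: [0.5895, -0.0943, 0.113]
orientation: [[0.127, -0.001, 0.992], [-0.992, 0.0, 0.127], [-0.0, -1.0, -0.001]]
force: [0.4, 0.5, 1.1]
gripper_width: 0.487
```

Emit:
jog_arm:
  series: [-1.5,15,0,0,0,0,45,-1.5,28,0,0,0,0,45,-1.5,34,0,0,0,0,45,-1.5,34,0,0,0,0,45,-1.5,34,0,0,0,0,10,-1.5,34,0,0,0,0,10,-1.5,34,0,0,0,0,10,-1.5,34,0,0,0,0,10,-1.5,34,0,0,0,0,10,-1.5,34,0,0,0,0,10,-1.5,34,0,0,0,0,10]

```text
time_s: 19.92
eef_pos: [0.5896, -0.0914, 0.0797]
orientation: [[0.129, 0.001, 0.992], [-0.992, -0.0, 0.129], [0.0, -1.0, 0.001]]
force: [-0.2, -0.2, 6.7]
gripper_width: 0.25
```

Run:
```python
from h import *
s=sense();print(s['eef_pos'],s['gripper_width']*93,s['force'])
b=shot('side');p=proj(b,[.589,-.092,.1]).astype(int)
cv2.imwrite('pics/s9.png',cv2.resize(b['frame'][p[1]-60:p[1]+140,p[0]-90:p[0]+110,::-1],None,fx=3,fy=3,interpolation=cv2.INTER_CUBIC))
```

```text
[ 0.58955058 -0.09144474  0.07973803] 23.220332409982838 [-0.17744237 -0.17502362  6.71612135]
```

Emit:
jog_arm:
  series: [0,0,0,0,0,0,10,0,0,0,0,0,0,10,0,0,0,0,0,0,10,0,0,0,0,0,0,10,0,-5,0,0,0,0,10,0,-15,0,0,0,0,10,0,-15,0,0,0,0,10]

```text
time_s: 20.55
eef_pos: [0.5899, -0.0915, 0.096]
orientation: [[0.129, 0.002, 0.992], [-0.992, -0.0, 0.129], [0.001, -1.0, 0.002]]
force: [-0.3, 0.7, -1.2]
gripper_width: 0.251
```

Run:
```python
from h import *
s=sense();print(s['eef_pos'],s['gripper_width']*93,s['force'])
c=shot('wrist');W=cloud(c);import pickle;pickle.dump((c,s),open('w10.pkl','wb'))
b=shot('side');pickle.dump(b,open('s10.pkl','wb'))
# bolt top in wrist view
for v in range(225,330,6): print(v,c['frame'][v,283],W[v,283].round(4),c['frame'][v,262],W[v,262].round(4))
```

```text
[ 0.58986737 -0.09153397  0.09596752] 23.323933145290102 [-0.28497548  0.67762346 -1.17635663]
225 [147 122  86] [ 0.5884 -0.077   0.0763] [154 128  92] [ 0.5773 -0.0784  0.0765]
231 [150 123  89] [ 0.5889 -0.0806  0.0757] [151 123  88] [ 0.5777 -0.0822  0.0752]
237 [136 115  91] [ 0.5893 -0.084   0.0758] [152 125  90] [ 0.5781 -0.0856  0.0752]
243 [106 103 104] [ 0.5888 -0.0804  0.0938] [149 124  87] [ 0.5785 -0.0893  0.0747]
249 [102  99 100] [ 0.5888 -0.0809  0.1003] [128 109  82] [ 0.5789 -0.0923  0.0759]
255 [121 118 120] [ 0.5887 -0.0808  0.1077] [45 45 47] [ 0.5793 -0.085   0.1008]
261 [243 239 241] [ 0.5888 -0.0819  0.1119] [60 61 63] [ 0.5796 -0.0853  0.1069]
267 [246 242 243] [ 0.5892 -0.0848  0.1118] [240 235 239] [ 0.5799 -0.0858  0.1121]
273 [246 241 245] [ 0.5896 -0.0881  0.1109] [244 240 241] [ 0.5803 -0.089   0.1116]
279 [247 243 246] [ 0.59   -0.0907  0.1116] [246 242 244] [ 0.5806 -0.0916  0.1122]
285 [248 244 246] [ 0.5904 -0.0935  0.1119] [246 243 245] [ 0.5809 -0.0949  0.1115]
291 [247 244 246] [ 0.5908 -0.0966  0.1118] [246 243 246] [ 0.5813 -0.0979  0.1116]
297 [248 246 247] [ 0.5911 -0.0992  0.1124] [251 233 185] [ 0.5816 -0.1011  0.1112]
303 [247 245 249] [ 0.5917 -0.1038  0.1098] [251 233 170] [ 0.5827 -0.1253  0.0755]
309 [249 227 164] [ 0.595  -0.1275  0.0757] [251 233 173] [ 0.5831 -0.1296  0.0748]
315 [249 228 164] [ 0.5956 -0.1317  0.0751] [251 232 171] [ 0.5836 -0.1331  0.0753]
321 [140 114  82] [ 0.5961 -0.1352  0.0757] [251 233 171] [ 0.584  -0.1372  0.0751]
327 [53 53 57] [ 0.5856 -0.0614  0.1927] [44 43 50] [ 0.5811 -0.0623  0.1923]
```

The bolt is lifted, with its head top at z 0.112 and TCP at 0.096. Now carrying it around to the hole.

Emit:
jog_arm:
  series: [0,-35,0,0,0,0,10,0,-75,0,0,0,0,10,0,-115,0,0,0,0,10,0,-150,0,0,0,0,10,0,-165,0,0,0,0,10,-139,-165,-123,0,0,0,10,-139,-165,-123,0,0,0,10,-139,-165,-123,0,0,0,10,-139,-165,-123,0,0,0,10,-139,-165,-123,0,0,0,10,-406,-165,-88,0,0,0,10,-406,-165,-88,0,0,0,10,-406,-165,-88,0,0,0,10,-406,-165,-88,0,0,0,10,-406,-165,-88,0,0,0,10,-406,-165,-88,0,0,0,10,-406,-165,-88,0,0,0,10,-406,-165,-88,0,0,0,10]

```text
time_s: 22.15
eef_pos: [0.4488, 0.3033, 0.2584]
orientation: [[0.132, -0.001, 0.991], [-0.991, 0.0, 0.132], [-0.0, -1.0, -0.001]]
force: [0.8, -0.3, -1.5]
gripper_width: 0.248
```

Emit:
jog_arm:
  series: [29,0,105,0,0,0,10,29,0,105,0,0,0,10,29,0,105,0,0,0,10,29,0,105,0,0,0,10,29,0,105,0,0,0,10,29,0,105,0,0,0,10,29,0,105,0,0,0,10]

```text
time_s: 22.73
eef_pos: [0.5566, 0.2846, 0.2592]
orientation: [[0.129, -0.001, 0.992], [-0.992, -0.0, 0.129], [0.0, -1.0, -0.001]]
force: [0.4, 0.4, -1.2]
gripper_width: 0.252
```

```bash
cat > bolt.py <<'E'
from fit import *
def axis(c,tip):
    "bolt shank/drift axis: mid columns on rows where depth is near; returns world axis points, surface+radius along view"
    W=cloud(c); out=[]
    for v in range(200,300,3):
        r=c['range_z'][v];u=np.where((W[v,:,2]>tip-.01)&(W[v,:,2]<tip+.075)&(abs(np.arange(560)-283)<22)&(r<.3))[0]
        if len(u)>5:
            m=W[v,u]; print(v,u.min(),u.max(),'mid',W[v,int(round((u.min()+u.max())/2))].round(4),'edges x',m[0,0].round(4),m[-1,0].round(4), c['frame'][v,283])
E
python3 - <<'E'
from bolt import *
s=sense();print(s['eef_pos'],s['orientation'][:,1].round(4),s['gripper_width']*93,s['force'])
c=shot('wrist');import pickle;pickle.dump((c,s),open('w11.pkl','wb'))
u,v=proj(c,[.557,.2928,.068]);print(u,v)
x,e=holefit(c,int(round(u)),int(round(v)),12);print(x.round(2),e)
axis(c,s['eef_pos'][2]-.049)
E
```

```text
[0.55664474 0.28456574 0.25921827] [-5.e-04 -1.e-04 -1.e+00] 23.468532707434868 [ 0.36063781  0.37383553 -1.21858632]
283.2900424307054 175.6020104514056
[556.61 293.23 558.39 292.53] 21.613590857598737
227 282 287 mid [0.5572 0.2893 0.2137] edges x 0.556 0.5591 [110 106 108]
230 277 291 mid [0.5572 0.289  0.2185] edges x 0.5533 0.5616 [115 108 113]
233 276 293 mid [0.5571 0.2895 0.225 ] edges x 0.5527 0.5631 [112 109 111]
236 275 294 mid [0.557  0.2896 0.2304] edges x 0.5522 0.5639 [113 108 111]
239 274 293 mid [0.557  0.2894 0.2347] edges x 0.5519 0.5628 [112 109 111]
242 274 293 mid [0.557  0.2894 0.2391] edges x 0.5519 0.5627 [110 108 109]
245 269 293 mid [0.5546 0.2951 0.2585] edges x 0.5489 0.5606 [103 101 104]
248 266 296 mid [0.5545 0.2956 0.2636] edges x 0.5476 0.5622 [90 88 86]
251 262 301 mid [0.555  0.2958 0.2676] edges x 0.5458 0.5648 [81 77 79]
254 262 302 mid [0.5551 0.2951 0.2696] edges x 0.546 0.5657 [106 103 108]
257 262 304 mid [0.5555 0.2953 0.2733] edges x 0.5462 0.5666 [118 114 117]
260 262 304 mid [0.5556 0.2947 0.2751] edges x 0.5463 0.5664 [236 231 233]
263 2
[... 265 characters left out ...]
x 0.547 0.566 [237 232 235]
275 262 304 mid [0.5565 0.2874 0.2749] edges x 0.5472 0.566 [237 233 235]
278 262 304 mid [0.5568 0.2854 0.2739] edges x 0.5474 0.5661 [238 233 235]
281 262 304 mid [0.557  0.2842 0.2744] edges x 0.5475 0.5663 [239 234 237]
284 262 304 mid [0.5572 0.2821 0.2733] edges x 0.5477 0.5666 [240 236 237]
287 262 304 mid [0.5573 0.2813 0.2747] edges x 0.5479 0.5668 [239 235 237]
290 263 303 mid [0.5576 0.2795 0.2741] edges x 0.5485 0.5666 [240 234 236]
293 262 302 mid [0.5573 0.2783 0.2749] edges x 0.5482 0.5664 [239 233 236]
296 262 300 mid [0.557  0.2767 0.2747] edges x 0.5484 0.566 [241 236 238]
299 265 295 mid [0.5568 0.2749 0.2743] edges x 0.5499 0.5635 [239 235 237]
```

Emit:
jog_arm:
  series: [-9,20,1.9,0,0,0,10,-9,55,1.9,0,0,0,10,-9,90,1.9,0,0,0,10,-9,115,1.9,0,0,0,10,-9,125,1.9,0,0,0,10,-9,125,1.9,0,0,0,10,-9,125,1.9,0,0,0,10]

```text
time_s: 23.37
eef_pos: [0.5585, 0.2942, 0.1354]
orientation: [[0.129, 0.001, 0.992], [-0.992, 0.0, 0.129], [-0.0, -1.0, 0.001]]
force: [0.7, 0.1, -0.4]
gripper_width: 0.248
```

Run:
```python
from bolt import *
s=sense();print(s['eef_pos'],s['orientation'][:,1].round(4),s['force'])
c=shot('wrist')
u,v=proj(c,[.557,.2928,.068]);print(u,v)
axis(c,s['eef_pos'][2]-.049)
f=c['frame'].astype(int)
for v in range(190,228,3): print(v,' '.join('%4d'%(f[v,u,0]-f[v,u,2]) for u in range(268,300)))
```

```text
[0.55850101 0.29422765 0.13539997] [ 1.e-03  5.e-04 -1.e+00] [ 0.66259528  0.1322621  -0.35805045]
279.42568262972065 224.64004151200362
227 282 287 mid [0.5591 0.299  0.0901] edges x 0.558 0.5609 [118 113 113]
230 277 291 mid [0.5591 0.2985 0.0941] edges x 0.5551 0.5636 [114 110 114]
233 276 293 mid [0.5591 0.2984 0.0991] edges x 0.5547 0.565 [117 112 115]
236 275 294 mid [0.5589 0.2991 0.106 ] edges x 0.5541 0.5659 [113 110 113]
239 274 293 mid [0.5589 0.2991 0.1108] edges x 0.5539 0.5647 [114 111 111]
242 274 293 mid [0.5588 0.2991 0.1155] edges x 0.5537 0.5645 [115 110 113]
245 269 293 mid [0.5564 0.3054 0.1364] edges x 0.5507 0.5624 [108 104 106]
248 266 296 mid [0.5564 0.3051 0.1394] edges x 0.5495 0.5642 [98 93 96]
251 262 301 mid [0.5569 0.305  0.1429] edges x 0.5477 0.5666 [86 81 84]
254 262 302 mid [0.5569 0.305  0.1464] edges x 0.5479 0.5674 [102 101 103]
257 262 304 mid [0.5573 0.305  0.1496] edges x 0.548 0.5685 [125 121 123]
260 262 304 mid [0.5574 0.3041 0.1508] edges x 0.5482 0.5682 [241 236 239]
263 262 304 mid [0.5576 0.3028 0.151 ] edges x 0.5484 0.568 [240 236 237
[... 2332 characters left out ...]
  -1   -2    0   -2    1   -2   -2    0   -3
217   -1   -5   -3   -3    2   28   49   53   54   59   53   57   54   53   51   53   54   46   20    3   -5   -4   -4   -2   -2   -1   -1   -2   -4    1   -2   -2
220   -3   -3   31   50   47   45   43   47   47   51   54   54   56   56   53   55   52   53   53   53   42   11   -2   -5   -4   -2   -2   -3   -3   -3   -4   -1
223   -1    0   46   54   53   46   47   46   46   42   45   46   44   47   48   47   46   46   48   47   51   19    1   -3   -2   -2    0   -1   -3   -2   -2   -3
226   -1   -5   -3   16   40   50   50   47   49   48   47   48   44   41   32   28   21   23   29   23    4   -3   -1   -3   -3   -4   -3   -3   -4   -1   -2   -3
```

Emit:
jog_arm:
  series: [0,5,-1,0,0,0,10,0,10,-1,0,0,0,10,0,15,-1,0,0,0,10,0,18,-1,0,0,0,10,0,21,-1,0,0,0,10,0,24,-1,0,0,0,10,0,24,-1,0,0,0,10]

```text
time_s: 24.0
eef_pos: [0.5568, 0.2936, 0.1094]
orientation: [[0.129, -0.001, 0.992], [-0.992, -0.0, 0.129], [0.0, -1.0, -0.001]]
force: [-1.1, -0.6, -2.6]
gripper_width: 0.253
```

Emit:
jog_arm:
  series: [0,1.2,0,0,0,0,10,0,2.4,0,0,0,0,10,0,3.6,0,0,0,0,10,0,4.8,0,0,0,0,10,0,6,0,0,0,0,10,0,6,0,0,0,0,10]

```text
time_s: 24.5
eef_pos: [0.5571, 0.2937, 0.1038]
orientation: [[0.129, -0.0, 0.992], [-0.992, -0.0, 0.129], [0.0, -1.0, -0.0]]
force: [-3.5, -0.2, -0.3]
gripper_width: 0.247
```

Emit:
jog_arm:
  series: [0,1.5,0,0,0,0,10,0,3,-0.1,0,0,0,10,0,4.5,-0.1,0,0,0,10,0,6,-0.1,0,0,0,10,0,7.5,-0.1,0,0,0,10,0,9,-0.1,0,0,0,10,0,9,-0.1,0,0,0,10]

```text
time_s: 25.08
eef_pos: [0.5572, 0.2937, 0.0948]
orientation: [[0.129, 0.0, 0.992], [-0.992, -0.0, 0.129], [0.0, -1.0, 0.0]]
force: [-2.2, 0.1, -1.9]
gripper_width: 0.244
```

Sliding freely. About 22 mm to go.

Emit:
jog_arm:
  series: [0,2,0,0,0,0,10,0,4,0,0,0,0,10,0,6,0,0,0,0,10,0,8,0,0,0,0,10,0,10,0,0,0,0,10,0,12,0,0,0,0,10,0,14,0,0,0,0,10,0,16,0,0,0,0,10,0,17,0,0,0,0,10,0,17,0,0,0,0,10]

```text
time_s: 25.92
eef_pos: [0.5572, 0.2937, 0.0779]
orientation: [[0.129, -0.0, 0.992], [-0.992, -0.0, 0.129], [0.0, -1.0, -0.0]]
force: [0.1, 0.5, -1.6]
gripper_width: 0.249
```

Emit:
jog_arm:
  series: [0,1,0,0,0,0,10,0,2,0,0,0,0,10,0,3,0,0,0,0,10,0,4,0,0,0,0,10,0,5,0,0,0,0,10,0,5,0,0,0,0,10]

```text
time_s: 26.42
eef_pos: [0.5574, 0.2938, 0.0737]
orientation: [[0.129, 0.001, 0.992], [-0.992, 0.0, 0.129], [-0.0, -1.0, 0.001]]
force: [-0.5, -1.0, 4.2]
gripper_width: 0.249
```

Emit:
jog_arm:
  series: [0,0.5,0,0,0,0,10,0,1,0,0,0,0,10,0,1,0,0,0,0,10]

```text
time_s: 26.67
eef_pos: [0.5575, 0.2938, 0.0736]
orientation: [[0.129, 0.001, 0.992], [-0.992, 0.0, 0.129], [-0.0, -1.0, 0.001]]
force: [-3.8, -1.5, 12.2]
gripper_width: 0.246
```

Run:
```python
from h import *
s=sense();print(s['eef_pos'],s['force'])
c=shot('wrist');W=cloud(c)
m=(abs(W[...,0]-.558)<.012)&(abs(W[...,1]-.293)<.012)&(W[...,2]>.075)&(W[...,2]<.1);print('head top z',np.median(W[...,2][m]),np.percentile(W[...,2][m],[60,80]))
m=(abs(W[...,0]-.556)<.02)&(W[...,1]>.307)&(W[...,1]<.313);print('foot z',np.nanmedian(W[...,2][m]))
```

```text
[0.55745783 0.29382073 0.07359054] [-3.84232197 -1.47242531 12.22604937]
head top z 0.08853049758135724 [0.08875474 0.08926922]
foot z 0.06908752694975452
```

The bolt is seated: force rose to 12 N at constant height, and the head top is 19.5–20 mm above the foot. Releasing and retreating.

Emit:
jog_arm:
  series: [0,-1,0,0,0,0,10,0,-1,0,0,0,0,45,0,-1,0,0,0,0,45,0,-1,0,0,0,0,45,0,-1,0,0,0,0,45,0,-1,0,0,0,0,45,0,-15,0,0,0,0,45,0,-50,0,0,0,0,45,0,-90,0,0,0,0,45,0,-130,0,0,0,0,45,0,-170,0,0,0,0,45,0,-200,0,0,0,0,45,0,-200,0,0,0,0,45,0,-200,0,0,0,0,45]

```text
time_s: 27.88
eef_pos: [0.5576, 0.2939, 0.2736]
orientation: [[0.129, 0.003, 0.992], [-0.992, 0.001, 0.129], [-0.001, -1.0, 0.003]]
force: [0.1, -0.7, -0.8]
gripper_width: 0.483
```

Run:
```python
from h import *
s=sense();print(s['eef_pos'],s['gripper_width'],s['force'])
c=shot('wrist');W=cloud(c)
m=((abs(W[...,0]-.558)<.02)&(abs(W[...,1]-.293)<.02)&(W[...,2]>.08)&(W[...,2]<.1)).astype(np.uint8);print('head top z',np.median(W[...,2][m>0]),m.sum())
cn=max(cv2.findContours(m,0,cv2.CHAIN_APPROX_NONE)[0],key=cv2.contourArea)
P=np.array([onplane(c,*p[0],.088)[:2] for p in cn])*1000;print('bolt head',cv2.minEnclosingCircle(P.astype(np.float32)))
Z=W[m>0];A=np.c_[Z[:,:2]-Z[:,:2].mean(0),np.ones(len(Z))];print('tilt',np.linalg.lstsq(A,Z[:,2],rcond=None)[0])
m=(abs(W[...,0]-.556)<.02)&(W[...,1]>.308)&(W[...,1]<.314);print('foot z',np.nanmedian(W[...,2][m]))
for n in('side','top'):
    b=shot(n);Wb=cloud(b)
    for nm,p,z in(('drift',(.6125,-.2705),(.142,.158)),('bolt thick slot',(.589,-.092),(.085,.12)),('thin',(.5965,-.152),(.082,.1)),('punch',(.604,-.211),(.13,.147))):
        m=(abs(Wb[...,0]-p[0])<.022)&(abs(Wb[...,1]-p[1])<.022)&(Wb[...,2]>z[0])&(Wb[...,2]<z[1]);q=Wb[m];print(n,nm,len(q),np.median(q,0).round(4) if len(q) else '')
```

```text
[0.55763179 0.29392794 0.27363598] 0.48284116496989776 [ 0.08463233 -0.7227833  -0.80646128]
head top z 0.08849923815446509 503
bolt head ((557.3131103515625, 293.2888488769531), 12.81291389465332)
tilt [ 0.01444937 -0.05690797  0.08815666]
foot z 0.38433762827740947
side drift 0 
side bolt thick slot 0 
side thin 34 [ 0.5959 -0.1548  0.0876]
side punch 40 [ 0.6051 -0.2137  0.1375]
top drift 0 
top bolt thick slot 0 
top thin 22 [ 0.5958 -0.1518  0.0883]
top punch 16 [ 0.6038 -0.2118  0.1369]
```

The bolt is good. The drift is not where I expected it, so I'll check.

Run:
```python
from h import *
import pickle
for n in('side','top'):
    b=shot(n);W=cloud(b);pickle.dump(b,open(n+'12.pkl','wb'))
    m=(abs(W[...,0]-.62)<.12)&(W[...,1]>-.40)&(W[...,1]<-.235)&(W[...,2]>.08)&(W[...,2]<.3)
    k,l,st,_=cv2.connectedComponentsWithStats(m.astype(np.uint8))
    for i in range(1,k):
        q=W[l==i]
        if len(q)>4: print(n,len(q),q.min(0).round(3),q.max(0).round(3),q[q[:,2]>q[:,2].max()-.006].mean(0).round(4),b['frame'][l==i].mean(0).round())
c,s=pickle.load(open('w9.pkl','rb'));W=cloud(c);print('at w9')
m=(abs(W[...,0]-.62)<.12)&(W[...,1]>-.40)&(W[...,1]<-.235)&(W[...,2]>.02)&(W[...,2]<.3)
k,l,st,_=cv2.connectedComponentsWithStats(m.astype(np.uint8))
for i in range(1,k):
    q=W[l==i]
    if len(q)>4: print(len(q),q.min(0).round(3),q.max(0).round(3))
```

```text
side 43 [ 0.576 -0.289  0.08 ] [ 0.599 -0.273  0.098] [ 0.5971 -0.2747  0.095 ] [144. 139. 143.]
top 17 [ 0.574 -0.286  0.081] [ 0.598 -0.273  0.098] [ 0.5946 -0.2749  0.096 ] [186. 170. 167.]
at w9
2377 [ 0.537 -0.311  0.049] [ 0.646 -0.265  0.099]
```

Run:
```python
from h import *
import pickle
for n in('side','top'):
    b=pickle.load(open(n+'12.pkl','rb'));W=cloud(b)
    ex=np.array([.9917,.128]);ey=np.array([-.128,.9917]);d=W[...,:2]-[.6005,-.1815];rx=d@ex;ry=d@ey
    rack=(abs(rx)<.032)&(abs(ry)<.129)&(W[...,2]<.079)
    f=b['frame'].astype(int);blue=(f[...,2]-f[...,0]>40)
    m=(abs(W[...,0]-.6)<.12)&(W[...,1]>-.42)&(W[...,1]<-.235)&(W[...,2]>.012)&(W[...,2]<.3)&~rack&~blue
    k,l,st,_=cv2.connectedComponentsWithStats(m.astype(np.uint8))
    for i in range(1,k):
        q=W[l==i]
        if len(q)>4: print(n,len(q),q.min(0).round(3),q.max(0).round(3),st[i])
    ys,xs=np.where(m); x0,x1,y0,y1=xs.min()-6,xs.max()+6,ys.min()-6,ys.max()+6
    print(x0,y0)
    g=b['frame'].mean(-1).astype(int)
    for v in range(y0,y1): print(v,' '.join('%3d'%(int(W[v,u,2]*1000) if m[v,u] else 0)+('b' if blue[v,u] else ('r' if rack[v,u] else ' ')) for u in range(x0,x1,1)))
```

```text
side 412 [ 0.501 -0.331  0.012] [ 0.599 -0.273  0.098] [258 278  43  47 412]
side 6 [ 0.704 -0.278  0.013] [ 0.718 -0.265  0.017] [343 299   6   6   6]
252 269
269   0    0    0    0    0    0    0    0    0    0    0    0    0    0    0    0    0    0    0    0    0    0    0    0    0    0    0    0    0    0    0r   0r   0r   0r   0r   0r   0r   0r   0r   0r   0r   0r   0r   0r   0r   0r   0r   0r   0r   0r   0r   0r   0    0r   0r   0r   0r   0r   0r   0r   0r   0r   0    0    0    0    0    0    0    0    0    0    0    0    0    0    0    0    0    0    0    0    0    0    0    0    0    0    0    0    0    0    0    0    0    0    0    0    0    0    0    0 
270   0    0    0    0    0    0    0    0    0    0    0    0    0    0    0    0    0    0    0    0    0    0    0    0    0    0    0    0    0    0    0r   0r   0r   0r   0r   0r   0r   0r   0r   0r   0r   0r   0r   0r   0r   0r   0r   0r   0r   0r   0r   0r   0r   0r   0r   0r   0r   0r   0r   0r   0r   0r   0    0    0    0    0    0    0    0    0    0    0    0    0    0    0    0    0    0    0    0    0    0    
[... 28227 characters left out ...]
   0 
234   0    0    0    0    0    0    0    0    0    0    0    0    0    0    0    0    0    0    0    0    0    0    0    0    0    0    0    0    0    0    0    0    0    0 
235   0    0    0    0    0    0    0    0    0    0    0    0    0    0    0    0    0    0    0    0    0    0    0    0    0    0    0    0    0    0    0    0    0    0 
236   0    0    0    0    0    0    0    0    0    0    0    0    0    0    0    0    0    0    0    0    0    0    0    0    0    0    0    0    0    0    0    0    0    0 
237   0    0    0    0    0    0    0    0    0    0    0    0    0    0    0    0    0    0    0    0    0    0    0    0    0    0    0    0    0    0    0    0    0    0
```

The drift was dragged out when I lifted: its cap caught in the fingers. It now leans on the rack's front edge, cap on the table and tip up at about (0.598, −0.273, 0.098). I'll fit its axis and recover it with a tilted grasp followed by a half-turn roll.

```bash
cat > dr.py <<'E'
from h import *
from scipy.optimize import least_squares
S=np.array([0,8,8.01,70,70.01,74,74.01,94,136])/1000; RR=np.array([13,13,10,10,12.5,12.5,6.3,6.3,2])/1000
def driftfit(clouds,top0,tip0):
    "points -> (cap-top point, unit axis toward tip)"
    P=np.concatenate(clouds)
    def res(x):
        d=x[3:]/np.linalg.norm(x[3:]);q=P-x[:3];s=q@d;r=np.linalg.norm(q-np.outer(s,d),axis=1)
        return np.where((s>-.002)&(s<.138),r-np.interp(s,S,RR),np.abs(s-np.clip(s,0,.136))+.0)
    top0=np.array(top0);r=least_squares(res,np.r_[top0,np.array(tip0)-top0],loss='soft_l1',f_scale=.002)
    d=r.x[3:]/np.linalg.norm(r.x[3:]); return r.x[:3],d,np.median(abs(res(r.x))),len(P)
def driftpts(b):
    W=cloud(b);d=W[...,:2]-[.6005,-.1815];rx=d@[.9917,.128];ry=d@[-.128,.9917]
    rack=(abs(rx)<.034)&(abs(ry)<.131)&(W[...,2]<.08);f=b['frame'].astype(int)
    m=(W[...,0]>.46)&(W[...,0]<.64)&(W[...,1]>-.42)&(W[...,1]<-.235)&(W[...,2]>.008)&(W[...,2]<.3)&~rack&(f[...,2]-f[...,0]<40)
    k,l,st,_=cv2.connectedComponentsWithStats(m.astype(np.uint8));i=1+st[1:,4].argmax();return W[l==i]
E
python3 - <<'E'
from dr import *
import pickle
C=[driftpts(pickle.load(open(n+'12.pkl','rb'))) for n in('side','top')]
for c in (C,C[:1],C[1:]):
    t,d,e,n=driftfit(c,[.50,-.332,.015],[.598,-.273,.097]);print('cap',t.round(4),'axis',d.round(3),'mid',(t+.039*d).round(4),'tip',(t+.136*d).round(4),e,n,'elev',np.degrees(np.arcsin(d[2])),'yaw',np.degrees(np.arctan2(d[1],d[0])))
E
```

```text
cap [ 0.5034 -0.3305  0.0247] axis [0.718 0.414 0.56 ] mid [ 0.5314 -0.3143  0.0465] tip [ 0.6011 -0.2742  0.1008] 0.002678694572064981 551 elev 34.05614971612362 yaw 29.96688341955893
cap [ 0.5065 -0.332   0.0247] axis [0.706 0.427 0.565] mid [ 0.534  -0.3153  0.0468] tip [ 0.6024 -0.2739  0.1016] 0.0025370033792876468 415 elev 34.41523024055233 yaw 31.195187490412277
cap [ 0.5065 -0.3214  0.0082] axis [0.676 0.348 0.649] mid [ 0.5329 -0.3078  0.0335] tip [ 0.5985 -0.2741  0.0965] 0.0010536577194114028 136 elev 40.48389295071338 yaw 27.247451804585076
```

Emit:
jog_arm:
  series: [0,-30,-107,0,0,0,45,0,-30,-107,0,0,0,45,0,-30,-107,0,0,0,45,400,-50,-145,0,0,0,45,400,-50,-145,0,0,0,45,400,-50,-145,0,0,0,45,400,-50,-145,0,0,0,45,400,-50,-145,0,0,0,45,400,-50,-145,0,0,0,45,400,-50,-145,0,0,0,45,400,-50,-145,0,0,0,45,400,-50,-145,0,0,0,45,400,-50,-145,0,0,0,45,400,-50,-145,0,0,0,45,400,-50,-145,0,0,0,45]

```text
time_s: 29.38
eef_pos: [0.4645, -0.1225, 0.3213]
orientation: [[0.126, -0.001, 0.992], [-0.992, 0.001, 0.126], [-0.001, -1.0, -0.001]]
force: [0.1, 0.5, 0.1]
gripper_width: 0.484
```

Emit:
jog_arm:
  series: [236,20,-24,0,0.6,0,45,236,20,-24,0,0.6,0,45,236,20,-24,0,0.6,0,45,236,20,-24,0,0.6,0,45,236,20,-24,0,0.6,0,45,236,20,-24,0,1.19,0,45,236,20,-24,0,1.19,0,45,236,20,-24,0,1.19,0,45,236,20,-24,0,1.19,0,45,236,20,-24,0,1.19,0,45,236,20,-24,0,1.19,0,45,236,20,-24,0,1.19,0,45]

```text
time_s: 30.38
eef_pos: [0.4719, -0.3576, 0.3018]
orientation: [[-0.871, -0.0, 0.492], [-0.492, 0.001, -0.871], [0.0, -1.0, -0.001]]
force: [0.5, 0.3, 0.0]
gripper_width: 0.484
```

```bash
cat >> dr.py <<'E'
def driftfit2(P,top0,tip0):
    "cap rim on the table: cap z=.013 cosE, known profile; only sane points"
    def un(x):
        E,y=x[2:];return np.array([x[0],x[1],.013*np.cos(E)]),np.array([np.cos(E)*np.cos(y),np.cos(E)*np.sin(y),np.sin(E)])
    def res(x):
        t,d=un(x);q=P-t;s=q@d;r=np.linalg.norm(q-np.outer(s,d),axis=1)
        return np.where((s>0)&(s<.136),r-np.interp(s,S,RR),np.hypot(np.maximum(-s,s-.136),np.maximum(r-np.interp(s,S,RR),0)))
    top0=np.array(top0);v=np.array(tip0)-top0
    r=least_squares(res,[top0[0],top0[1],np.arctan2(v[2],np.hypot(v[0],v[1])),np.arctan2(v[1],v[0])],loss='soft_l1',f_scale=.0015)
    t,d=un(r.x);print('cap',t.round(4),'axis',d.round(3),'mid',(t+.039*d).round(4),'tip',(t+.136*d).round(4),'med',np.median(abs(res(r.x))),len(P),'E,yaw',np.degrees(r.x[2:]).round(1));return t,d
E
python3 - <<'E'
from dr import *
import pickle
s=sense();print(s['eef_pos'],s['orientation'].round(3).tolist(),s['joints'].round(1))
c=shot('wrist');pickle.dump((c,s),open('w13.pkl','wb'))
for P in(driftpts(c),driftpts(pickle.load(open('side12.pkl','rb'))),driftpts(pickle.load(open('top12.pkl','rb')))):
    driftfit2(P,[.50,-.332,.0105],[.598,-.273,.097])
E
```

```text
[ 0.47186237 -0.35758544  0.30176013] [[-0.871, -0.0, 0.492], [-0.492, 0.001, -0.871], [0.0, -1.0, -0.001]] [-41.7  20.7  81.9   0.   77.4  18.9]
cap [ 0.5072 -0.3196  0.01  ] axis [0.682 0.348 0.643] mid [ 0.5337 -0.306   0.035 ] tip [ 0.5999 -0.2722  0.0974] med 0.00040447496078058545 1697 E,yaw [40.  27.1]
cap [ 0.5088 -0.318   0.0099] axis [0.68  0.347 0.646] mid [ 0.5353 -0.3045  0.0351] tip [ 0.6013 -0.2709  0.0978] med 0.0010552256327295822 415 E,yaw [40.2 27. ]
cap [ 0.508  -0.3203  0.0099] axis [0.681 0.349 0.644] mid [ 0.5346 -0.3067  0.0351] tip [ 0.6006 -0.2729  0.0975] med 0.0011014505581852419 136 E,yaw [40.1 27.1]
```

The drift pose is now consistent across all three cameras: elevation 40°, yaw 27°, mid at (0.534, −0.306, 0.035). Next I'll compute the tilted grasp.

```bash
cat >> h.py <<'E'
def tilt(yaw,p,flip=False):
    "tool y at yaw, p deg below horizontal, jaw axis horizontal (yaw-90; flipped yaw+90)"
    a,b=np.radians([yaw,p]);y=np.array([np.cos(b)*np.cos(a),np.cos(b)*np.sin(a),-np.sin(b)]);z=np.array([np.sin(a),-np.cos(a),0])*(-1 if flip else 1)
    return np.stack([np.cross(y,z),y,z],1)
def goR(p,T,s=None):
    s=s or sense();R=s['orientation'];print('shift',(R.T@(np.array(p)-s['eef_pos'])*1000).round(1),'turn',Ro.from_matrix(R.T@T).as_rotvec().round(4),'pos',s['eef_pos'].round(4),'J',s['joints'].round(1),'F',s['force'].round(1),'t',s['time_s'])
E
python3 - <<'E'
from h import *
T=tilt(27.1,35);print(T.round(3).tolist())
goR([.48,-.335,.20],T);goR([.49,-.3285,.0837],T)
E
```

```text
[[-0.511, 0.729, 0.456], [-0.261, 0.373, -0.89], [-0.819, -0.574, 0.0]]
shift [-18.4 101.9 -15.7] turn [0.0204 0.0378 0.9599] pos [ 0.4718 -0.3578  0.3019] J [-41.7  20.7  81.9   0.   77.4  18.8] F [-0.2 -0.2 -0.1] t 30.4333
shift [-30.3 218.2 -16.4] turn [0.0204 0.0378 0.9599] pos [ 0.4718 -0.3578  0.3019] J [-41.7  20.7  81.9   0.   77.4  18.8] F [-0.2 -0.2 -0.1] t 30.4333
```

Emit:
jog_arm:
  series: [-18,102,-16,0.02,0.038,0.96,45,-18,102,-16,0.02,0.038,0.96,45,-18,102,-16,0.02,0.038,0.96,45,-18,102,-16,0.02,0.038,0.96,45,-18,102,-16,0.02,0.038,0.96,45,-18,102,-16,0.02,0.038,0.96,45,-18,102,-16,0.02,0.038,0.96,45,-18,102,-16,0.02,0.038,0.96,45,-18,102,-16,0.02,0.038,0.96,45,-18,102,-16,0.02,0.038,0.96,45,-18,102,-16,0.02,0.038,0.96,45,-18,102,-16,0.02,0.038,0.96,45]

```text
time_s: 31.43
eef_pos: [0.48, -0.3357, 0.2009]
orientation: [[-0.512, 0.73, 0.453], [-0.262, 0.37, -0.891], [-0.818, -0.575, 0.002]]
force: [0.1, -0.2, 0.8]
gripper_width: 0.483
```

Run:
```python
from h import *
T=tilt(27.1,35)
goR([.49,-.3285,.0837],T);goR([.5559,-.2949,.0321],T)
print(sense()['orientation'].round(3).tolist())
```

```text
shift [88.8 77.4 -2.2] turn [-0.0035  0.0005  0.0019] pos [ 0.48   -0.3357  0.2009] J [-62.8  27.6 105.7  63.1  66.6 -37.7] F [ 0.1 -0.2  0.8] t 31.4333
shift [ 88.5 167.6  -2.4] turn [-0.0035  0.0005  0.0019] pos [ 0.48   -0.3357  0.2009] J [-62.8  27.6 105.7  63.1  66.6 -37.7] F [ 0.1 -0.2  0.8] t 31.4333
[[-0.512, 0.73, 0.453], [-0.262, 0.37, -0.891], [-0.818, -0.575, 0.002]]
```

Emit:
jog_arm:
  series: [40,30,-2,0,0,0,45,70,60,-2,0,0,0,45,89,77,-2,0,0,0,45,89,77,-2,0,0,0,45,88,105,-2,0,0,0,45,88,130,-2,0,0,0,45,88,150,-2,0,0,0,45,88,162,-2,0,0,0,45,88,167,-2,0,0,0,45,88,167,-2,0,0,0,45]

```text
time_s: 32.27
eef_pos: [0.5562, -0.295, 0.0333]
orientation: [[-0.51, 0.731, 0.453], [-0.261, 0.37, -0.892], [-0.819, -0.573, 0.001]]
force: [-0.2, 0.5, 0.2]
gripper_width: 0.487
```

Run:
```python
from dr import *
T=tilt(27.1,35)
goR([.5559,-.2949,.0321],T)
for n in('side','top'):
    W=driftpts(shot(n));print(n,len(W),W.max(0).round(4))
```

```text
shift [ 1.1  0.5 -0.2] turn [-0.0032 -0.0005 -0.0005] pos [ 0.5562 -0.295   0.0333] J [-53.4  46.4 104.5  79.   55.4 -54.5] F [-0.2  0.5  0.2] t 32.2667
side 2093 [ 0.5991 -0.2431  0.141 ]
top 838 [ 0.5979 -0.2432  0.1403]
```

Emit:
jog_arm:
  series: [0,0,0,0,0,0,8,0,0,0,0,0,0,8,0,0,0,0,0,0,8,0,0,0,0,0,0,8,0,0,0,0,0,0,8,0,0,0,0,0,0,8,0,0,0,0,0,0,8,0,0,0,0,0,0,8,-8,-6,0,0,0,0,8,-16,-12,0,0,0,0,8,-16,-12,0,0,0,0,8]

```text
time_s: 33.28
eef_pos: [0.5553, -0.296, 0.0544]
orientation: [[-0.51, 0.732, 0.452], [-0.26, 0.369, -0.892], [-0.82, -0.573, 0.002]]
force: [0.4, 0.7, -2.6]
gripper_width: 0.202
```

Emit:
jog_arm:
  series: [-30,-20,0,0,0,0,8,-60,-42,0,0,0,0,8,-95,-66,0,0,0,0,8,-130,-90,0,0,0,0,8,-164,-115,0,0,0,0,8,-164,-115,0,0,0,0,8,-164,-115,0,0,0,0,8]

```text
time_s: 33.87
eef_pos: [0.555, -0.2959, 0.2552]
orientation: [[-0.509, 0.733, 0.452], [-0.263, 0.368, -0.892], [-0.82, -0.573, 0.005]]
force: [0.1, 0.1, -1.3]
gripper_width: 0.205
```

Run:
```python
from h import *
s=sense();print(s['gripper_width']*93,s['orientation'].round(3).tolist())
# final pose candidates: roll 180 keeps yaw; hover point above rack hole
goR(s['eef_pos'],tilt(27.1,15,True),s)
```

```text
19.0654237640224 [[-0.509, 0.733, 0.452], [-0.263, 0.368, -0.892], [-0.82, -0.573, 0.005]]
shift [0. 0. 0.] turn [ 0.5436 -3.0911  0.0096] pos [ 0.555  -0.2959  0.2552] J [-53.6  24.  101.9  64.7  63.3 -27.1] F [ 0.1  0.1 -1.3] t 33.8667
```

Emit:
jog_arm:
  series: [0,0,0,0,1.5,0,8,0,0,0,0,1.5,0,8,0,0,0,0,1.5,0,8,0,0,0,0,1.5,0,8,0,0,0,0,1.5,0,8,0,0,0,0,1.5,0,8,0,0,0,0,1.5,0,8,0,0,0,0,1.5,0,8,0,0,0,0,1.5,0,8,0,0,0,0,1.5,0,8,0,0,0,0,1.5,0,8,0,0,0,0,1.5,0,8]

```text
time_s: 34.87
eef_pos: [0.5542, -0.295, 0.2503]
orientation: [[-0.484, 0.73, -0.483], [0.874, 0.371, -0.314], [-0.05, -0.574, -0.817]]
force: [-0.4, -0.6, -1.0]
gripper_width: 0.204
```

Run:
```python
from h import *
s=sense()
for yaw in(27.1,15,5): goR(s['eef_pos'],tilt(yaw,15,True),s)
```

```text
shift [0. 0. 0.] turn [-0.2835  1.6125 -0.2698] pos [ 0.5542 -0.295   0.2503] J [-53.6  24.4 102.1  64.7  63.3  59.1] F [-0.4 -0.6 -1. ] t 34.8667
shift [0. 0. 0.] turn [-0.4354  1.6966 -0.1135] pos [ 0.5542 -0.295   0.2503] J [-53.6  24.4 102.1  64.7  63.3  59.1] F [-0.4 -0.6 -1. ] t 34.8667
shift [0. 0. 0.] turn [-0.5619  1.7576  0.0202] pos [ 0.5542 -0.295   0.2503] J [-53.6  24.4 102.1  64.7  63.3  59.1] F [-0.4 -0.6 -1. ] t 34.8667
```

Emit:
jog_arm:
  series: [0,0,0,-0.435,1.697,-0.113,8,0,0,0,-0.435,1.697,-0.113,8,0,0,0,-0.435,1.697,-0.113,8,0,0,0,-0.435,1.697,-0.113,8,0,0,0,-0.435,1.697,-0.113,8,0,0,0,-0.435,1.697,-0.113,8,0,0,0,-0.435,1.697,-0.113,8,0,0,0,-0.435,1.697,-0.113,8,0,0,0,-0.435,1.697,-0.113,8,0,0,0,-0.435,1.697,-0.113,8,0,0,0,-0.435,1.697,-0.113,8,0,0,0,-0.435,1.697,-0.113,8,0,0,0,-0.435,1.697,-0.113,8,0,0,0,-0.435,1.697,-0.113,8,0,0,0,-0.435,1.697,-0.113,8,0,0,0,-0.435,1.697,-0.113,8]

```text
time_s: 36.2
eef_pos: [0.5544, -0.295, 0.2511]
orientation: [[0.247, 0.933, -0.263], [0.076, 0.252, 0.965], [0.966, -0.258, -0.008]]
force: [-0.3, -0.6, -0.6]
gripper_width: 0.208
```

```bash
cat >> dr.py <<'E'
def fitheld(b,g,rad=.125):
    "free fit of the held drift from points near grasp point g; axis start: tip down. Points below g only (shank, taper, collar)"
    W=cloud(b).reshape(-1,3);P=W[(np.linalg.norm(W[:,:2]-g[:2],axis=1)<.025)&(W[:,2]<g[2]-.012)&(W[:,2]>max(g[2]-.12,.082))]
    def res(x):
        d=np.array([x[3],x[4],-1]);d/=np.linalg.norm(d);q=P-x[:3];s=q@d;r=np.linalg.norm(q-np.outer(s,d),axis=1)
        return np.where((s>.03)&(s<.136),r-np.interp(s,S,RR),np.hypot(np.maximum(.03-s,s-.136),np.maximum(r-.012,0)))
    r=least_squares(res,[g[0],g[1],g[2]+.051,0,0],loss='soft_l1',f_scale=.0015);x=r.x
    d=np.array([x[3],x[4],-1]);d/=np.linalg.norm(d);print('cap',x[:3].round(4),'dir',d.round(3),'tip',(x[:3]+.136*d).round(4),'med',np.median(abs(res(x))).round(5),len(P));return x[:3],d
E
python3 - <<'E'
from dr import *
import pickle
s=sense();R=s['orientation'];g=s['eef_pos']-.019*R[:,1];print('G',g,R.round(3).tolist(),s['joints'].round(1))
for n in('side','wrist','top'):
    c=shot(n);pickle.dump((c,s),open(n+'14.pkl','wb'))
    try: fitheld(c,g)
    except Exception as e: print(n,e)
E
```

```text
G [ 0.53663882 -0.29977123  0.25598913] [[0.247, 0.933, -0.263], [0.076, 0.252, 0.965], [0.966, -0.258, -0.008]] [-56.7  27.6 113.8  94.6  67.1 129.6]
cap [ 0.5388 -0.2961  0.3066] dir [-0.003 -0.03  -1.   ] tip [ 0.5383 -0.3001  0.1707] med 0.0006 104
cap [ 0.5388 -0.2994  0.3071] dir [-0.001 -0.011 -1.   ] tip [ 0.5386 -0.3009  0.1712] med 0.00034 4337
cap [ 0.517  -0.2809  0.3023] dir [ 0.261 -0.221 -0.94 ] tip [ 0.5525 -0.311   0.1745] med 0.00039 5
```

The drift is now vertical and tip down, with its tip at (0.5385, −0.3005, 0.171). I'll trim the tilt slightly, then move above the rack hole at (0.613, −0.271).

Emit:
jog_arm:
  series: [10,38,4,0.004,0.014,-0.004,8,20.5,76.6,7.6,0.004,0.014,-0.004,8,20.5,76.6,7.6,0.004,0.014,-0.004,8,20.5,76.6,7.6,0.004,0.014,-0.004,8,-10,85,8,0.004,0.014,-0.004,8,-35,91,8,0.004,0.014,-0.004,8,-47,95,8,0.004,0.014,-0.004,8,-47,95,8,0.004,0.014,-0.004,8,-47,95,8,0.004,0.014,-0.004,8]

```text
time_s: 37.1
eef_pos: [0.6291, -0.2681, 0.1824]
orientation: [[0.246, 0.933, -0.262], [0.059, 0.255, 0.965], [0.967, -0.253, 0.007]]
force: [-0.2, -0.2, -1.4]
gripper_width: 0.204
```

Run:
```python
from dr import *
import pickle
s=sense();R=s['orientation'];g=s['eef_pos']-.019*R[:,1];print('G',g,R.round(3).tolist(),s['joints'].round(1),s['force'].round(1))
for n in('side','wrist','top'):
    c=shot(n);pickle.dump((c,s),open(n+'15.pkl','wb'))
    try: fitheld(c,g)
    except Exception as e: print(n,e)
    # rack hole: non-rack pixels inside the rack top near the hole -> dark centroid
    W=cloud(c);M=(abs(W[...,2]-.075)<.004)&(abs(W[...,0]-.613)<.05)&(abs(W[...,1]+.27)<.04);print(n,'rack top px',M.sum())
    u,v=proj(c,[.613,-.271,.075]);print(' hole px',u,v)
```

```text
G [ 0.61139272 -0.27297741  0.18724243] [[0.246, 0.933, -0.262], [0.059, 0.255, 0.965], [0.967, -0.253, 0.007]] [-47.8  37.8 109.7 105.1  63.3 122.9] [-0.2 -0.2 -1.4]
cap [ 0.6123 -0.2753  0.239 ] dir [ 0.008  0.036 -0.999] tip [ 0.6134 -0.2704  0.1031] med 0.00072 81
side rack top px 595
 hole px 305.66381586134895 284.73476315298166
cap [ 0.6132 -0.2728  0.2384] dir [ 0.005  0.001 -1.   ] tip [ 0.6139 -0.2726  0.1024] med 0.00035 4254
wrist rack top px 9678
 hole px 282.9290614984371 26.65223057974167
cap [ 0.5992 -0.2763  0.2356] dir [ 0.206  0.021 -0.978] tip [ 0.6272 -0.2735  0.1025] med 0.00039 5
top rack top px 166
 hole px 352.29496004574685 200.4579069582769
```

Run:
```python
from h import *
import pickle
c,s=pickle.load(open('wrist15.pkl','rb'));W=cloud(c)
f=c['frame'].astype(int);u0,v0=283,27
hole=(W[...,2]<.070)|np.isnan(W[...,2]);
win=np.zeros(hole.shape,bool);win[0:v0+40,u0-45:u0+45]=True
k,l,st,ce=cv2.connectedComponentsWithStats((hole&win).astype(np.uint8))
for i in range(1,k):
    if st[i,4]>20: print(st[i],ce[i].round(1),onplane(c,*ce[i],.075).round(4))
for v in range(0,70,6): print(v,' '.join('%3d'%f[v,u].mean() for u in range(u0-36,u0+40,4)),'|',' '.join('%3d'%np.nan_to_num(W[v,u,2]*1000) for u in range(u0-36,u0+40,6)))
```

```text
[273  20  22   4  63] [283.6  21.3] [ 0.6082 -0.272   0.075 ]
[ 238   53   90   14 1046] [279.7  60.6] [ 0.6516 -0.2621  0.075 ]
0 165 166 163 163 165 161 164 161 161 161 164 162 162 166 164 164 163 164 166 |  75  75  75  75  75  75  75  76  75  75  75  75  75
6 170 172 174 172 171 168 172 172 172 170 174 172 168 169 167 168 168 164 163 |  75  75  75  75  75  75  75  75  76  75  75  75  75
12 169 170 171 170 170 173 176 178 179 181 177 178 180 177 178 180 180 178 177 |  75  76  76  75  75  75  75  75  75  75  75  75  75
18 173 169 171 173 173 172 170 176 176 155 153 174 168 170 167 166 166 164 165 |  75  75  75  75  75  76  75  76  75  75  75  75  75
24 171 169 170 172 170 161  85  84  84  88  93 105 127 132 171 169 168 147 141 |  75  75  75  76  71  70  70  70  71  75  75  75  75
30 155 156 153 156 160 133  83  83  88  93  92  82 116 165 169 168 170 169 168 |  75  75  75  75  73  73  73  72  74  74  76  75  75
36 158 162 158 159 158 157 155 156 154 152 154 156 156 154 156 158 157 159 161 |  75  75  75  75  75  76  75  75  75  75  75  76  75
42 154 158 159 158 154 153 148 151 146 151 145 146 142 154 154 155 153 153 153 |  76  75  75  75  75  75  75  75  74  76  75  75  76
48 159 159 159 160 157 156 158 154 157 157 156 155 156 155 157 156 160 157 161 |  75  75  75  75  75  75  75  75  75  75  75  75  75
54  66  38  35  54  99 124 124 133 139 144 148 147 154 156 155 155 156 155 158 |   0   0   0  75  75  75  75  75  75  75  75  75  75
60 118 119 119 136 143 125 148 140  67  52  88  93  87  73  65  55  62  86  95 |   5   4   4   3   2   2   0  22  23  20  18  16   1
66 121 120 119 119 122 120 119 119  58  48  72  87  91  95  70  66  59  98 103 |  12  10  10   9   8   8   0   0  23  23  22   0   1
```

Emit:
jog_arm:
  series: [0,0,1.8,0,0,0,8,-9,2,1.8,0,0,0,8,-18,4.4,1.7,0,0,0,8,-27,6.7,1.7,0,0,0,8,-35,8.8,1.6,0,0,0,8,-43.5,11,1.5,0,0,0,8,-43.5,11,1.5,0,0,0,8]

```text
time_s: 37.83
eef_pos: [0.6285, -0.2655, 0.1354]
orientation: [[0.248, 0.933, -0.262], [0.058, 0.256, 0.965], [0.967, -0.255, 0.009]]
force: [-0.6, 0.6, -1.3]
gripper_width: 0.204
```

Emit:
jog_arm:
  series: [-6,1.5,0,0,0,0,8,-12,3,-0.1,0,0,0,8,-17,4.3,-0.1,0,0,0,8,-22,5.6,-0.2,0,0,0,8,-26,6.6,-0.2,0,0,0,8,-30,7.6,-0.2,0,0,0,8,-30,7.6,-0.2,0,0,0,8]

```text
time_s: 38.42
eef_pos: [0.6285, -0.2658, 0.106]
orientation: [[0.247, 0.933, -0.262], [0.059, 0.255, 0.965], [0.967, -0.254, 0.008]]
force: [-0.6, 0.4, -2.0]
gripper_width: 0.206
```

Emit:
jog_arm:
  series: [-3,0.8,0,0,0,0,8,-6,1.5,0,0,0,0,8,-9,2.3,0,0,0,0,8,-11.3,2.9,0,0,0,0,8,-12.5,3.3,0,0,0,0,8,-12.5,3.3,0,0,0,0,8]

```text
time_s: 38.92
eef_pos: [0.6287, -0.2658, 0.094]
orientation: [[0.245, 0.933, -0.262], [0.06, 0.255, 0.965], [0.968, -0.252, 0.007]]
force: [0.2, 0.5, -0.1]
gripper_width: 0.208
```

Emit:
jog_arm:
  series: [-0.7,0.2,0,0,0,0,8,-1,0.3,0,0,0,0,8,-1,0.3,0,0,0,0,34,-1,0.3,0,0,0,0,34,-1,0.3,0,0,0,0,34,-1,0.3,0,0,0,0,34,-1,0.3,0,0,0,0,34,-1,0.3,0,0,0,0,34,-1,0.3,0,0,0,0,34,-1,0.3,0,0,0,0,34]

```text
time_s: 39.75
eef_pos: [0.6286, -0.2658, 0.0929]
orientation: [[0.246, 0.933, -0.262], [0.06, 0.255, 0.965], [0.967, -0.253, 0.007]]
force: [-0.0, -0.0, 0.4]
gripper_width: 0.366
```

Run:
```python
from dr import *
s=sense();R=s['orientation'];g=s['eef_pos']-.019*R[:,1];print(g,s['gripper_width']*93,s['force'].round(1))
c=shot('wrist');W=cloud(c).reshape(-1,3)
for n in('wrist','side','top'):
    W=cloud(shot(n)).reshape(-1,3);P=W[(abs(W[:,0]-.613)<.016)&(abs(W[:,1]+.271)<.016)&(W[:,2]>.13)&(W[:,2]<.16)];print(n,len(P),P.mean(0).round(4) if len(P) else '',P[:,2].max() if len(P) else '')
```

```text
[ 0.6109162  -0.27065735  0.09767311] 34.026377604490364 [-0.  -0.   0.4]
wrist 2177 [ 0.6043 -0.2725  0.1409] 0.14929148337289944
side 117 [ 0.612  -0.2732  0.1448] 0.15086416723407106
top 42 [ 0.6107 -0.2709  0.148 ] 0.15653896484973367
```

The drift is standing with its top at 149 mm, as it was at the start, and the fingers are open to 34 mm. Backing straight out.

Emit:
jog_arm:
  series: [0,-6,0,0,0,0,34,0,-14,0,0,0,0,34,0,-24,0,0,0,0,34,0,-36,0,0,0,0,34,0,-50,0,0,0,0,34,0,-75,0,0,0,0,34,0,-105,0,0,0,0,34,60,-125,0,0,0,0,34,120,-130,0,0,0,0,34,120,-130,0,0,0,0,34,120,-130,0,0,0,0,34,120,-130,0,0,0,0,34]

```text
time_s: 40.95
eef_pos: [0.5362, -0.2923, 0.2442]
orientation: [[0.244, 0.934, -0.262], [0.064, 0.254, 0.965], [0.968, -0.252, 0.002]]
force: [0.0, -0.9, -0.5]
gripper_width: 0.365
```

Run:
```python
from h import *
import pickle
s=sense();print(s['eef_pos'],s['force'].round(1),s['time_s'])
a0,b0=pickle.load(open('ab.pkl','rb'))
I={'drift':((.6125,-.2705),(.142,.158)),'thin':((.5965,-.152),(.082,.1)),'punch':((.604,-.211),(.13,.147)),'thick slot':((.589,-.092),(.085,.12)),'bolt in foot':((.5575,.293),(.08,.1))}
for n,o in(('side',b0),('top',a0)):
    b=shot(n)
    for lab,c in(('before',o),('now',b)):
        W=cloud(c)
        for k,(p,z) in I.items():
            m=(abs(W[...,0]-p[0])<.02)&(abs(W[...,1]-p[1])<.02)&(W[...,2]>z[0])&(W[...,2]<z[1]);q=W[m];print(n,lab,k,len(q),q.mean(0).round(4) if len(q) else '')
    d=np.abs(cloud(b)[...,2]-cloud(o)[...,2]);ch=(d>.008).astype(np.uint8);ch=cv2.morphologyEx(ch,cv2.MORPH_OPEN,np.ones((3,3),np.uint8))
    k,l,st,ce=cv2.connectedComponentsWithStats(ch);W=cloud(o)
    for i in range(1,k):
        if st[i,4]>12:
            q=W[l==i]; print(n,'changed',st[i].tolist(),np.nanmedian(q,0).round(3))
```

```text
[ 0.53623523 -0.29227191  0.24422724] [ 0.  -0.9 -0.5] 40.95
side before drift 90 [ 0.6125 -0.2723  0.1475]
side before thin 35 [ 0.5952 -0.1544  0.0876]
side before punch 43 [ 0.6049 -0.2131  0.1362]
side before thick slot 65 [ 0.5896 -0.0954  0.0929]
side before bolt in foot 0 
side now drift 87 [ 0.6122 -0.2719  0.1479]
side now thin 35 [ 0.5953 -0.1544  0.0876]
side now punch 42 [ 0.6049 -0.213   0.1364]
side now thick slot 0 
side now bolt in foot 25 [0.5593 0.2872 0.0847]
side changed [0, 0, 276, 358, 43217] [ 0.203 -0.135  0.355]
side changed [271, 162, 7, 6, 32] [0.562 0.317 0.065]
side changed [287, 229, 9, 10, 76] [ 0.59  -0.098  0.093]
side changed [336, 266, 13, 44, 337] [ 0.691 -0.295  0.099]
side changed [345, 276, 36, 29, 293] [ 0.771 -0.215 -0.   ]
top before drift 40 [ 0.6111 -0.2714  0.1479]
top before thin 24 [ 0.5953 -0.1522  0.0876]
top before punch 16 [ 0.6038 -0.2117  0.1384]
top before thick slot 36 [ 0.5878 -0.0936  0.0934]
top before bolt in foot 0 
top now drift 41 [ 0.6109 -0.2709  0.1475]
top now thin 22 [ 0.5956 -0.1528  0.0887]
top now punch 16 [ 0.6039 -0.212   0.1368]
top now thick slot 0 
top now bolt in foot 34 [0.5566 0.2911 0.0869]
top changed [329, 152, 18, 21, 114] [ 0.774 -0.228 -0.002]
top changed [356, 174, 8, 9, 54] [ 0.688 -0.289  0.134]
top changed [301, 204, 7, 7, 39] [ 0.589 -0.093  0.094]
top changed [195, 214, 7, 6, 37] [0.559 0.296 0.065]
top changed [220, 219, 289, 201, 26046] [ 0.195 -0.286  0.546]
top changed [237, 325, 4, 4, 15] [0.205 0.122 0.275]
```

```bash
python3 -c "
from workcell import *
print(job_done())"
```

```text
the job is handed in; nothing more can be done
None
```

The bolt is in and the drift is back in its rack hole, but the drift fell out of the rack once and had to be picked up again. The job was handed in at 41.0 s.

**Levering the foot:** The drift went down through both holes to its collar. It needed about 9–13 N while wedging and 17 N when the collar seated. The foot hole then measured about 1.8–2.0 mm off the board hole, right at the bolt's 2 mm limit. It was 8.5 mm off before.

**Bolt:** The thick bolt slid in with hardly any resistance and seated at about 12 N. Its head top is 19.5–20 mm above the foot, which matches the 20 mm head sitting flat. The bolt is clear of the gripper and its rack hole is empty.

**What went wrong:**
- **Drift pulled out of the rack:** When I first stood it back, I think its cap caught in the opening fingers as they lifted. It ended up leaning on the rack, tip up. I only noticed after the bolt was in, so the drift reached its final place after the bolt rather than before it. I regrasped it with the tool tilted, rolled it over and stood it back in its own hole. Both fixed cameras now show its top within 1 mm of where it started.
- **Blue lookalike fallen:** It stood upright in the first pictures and was lying on the table by 1.5 s. The gripper was about 8 cm or more above it throughout that first move and felt no contact, so it seems to have toppled by itself. I left it there.

**Last checks:** The punch and thin bolt read unchanged. Comparing the fixed-camera views before and after, the only changes were the bolt, the blue tool and the arm itself. I had used up the 12 allowed pictures before the bolt went in, so the bolt's seating, the drift's recovery and these checks rest on depth and force readings only.

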